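# File the new mineral finds in the collection drawer

### The arm

A 7-joint arm with a two-finger parallel gripper is mounted at the origin on a cart in front of the work surface, level with it; the furniture and walls round the work are solid. World frame = base frame: x ahead of the robot, y to its left, z up, the work surface at z = 0. Lengths are in m, angles in degrees, forces in N, time in s.
With the tool pointing down it reaches from about 0.4 to 0.875 m from the base axis. Payload 19.3 kg.
Tool frame: the origin (TCP) lies midway between the tips of the shut fingers; the grasp point (between the pads) lies behind it (manip.pinch_z is the z of the grasp point in the tool frame, in m); z points along the fingers, y is the line along which they close (so a half turn about z gives the same grasp; the last joint's range is limited). The gripper opens to 85 mm and grips with 20 to 120 N. Pads are 22 mm wide; open, the fingers measure 114 mm over their backs; the gripper's body (76 mm by 85 mm) begins 54 mm behind the grasp point. The pads swing forward as they close: fully open they stand 13 mm farther back than shut.
Start: joints at [61.582, 29.874, -2.08, 91.645, 1.215, 58.505, -6.463], TCP at [0.258, -0.569, 0.231] pointing down, gripper open.
Joint ranges: [-166.77, 166.77], [-17.47, 122.26], [-85.68, 81.53], [9.62, 139.38], [-72.42, 252.41], [9.2, 110.78], [-144.41, 144.41]. Speed limits (degrees/s): [108.29, 108.29, 136.94, 136.94, 172.46, 172.46, 172.46].

### API

Orientations are given as a 3x3 rotation matrix whose columns are the frame's x, y, z axes.
In Python, from workcell import manip gives the robot as it stands. The module is installed in compiled form; this text tells all that it offers.
- The arm moves only by the tool apply_moves, never from a script. Its argument "series" is a list of rows, each an object of numbers: "x", "y", "z": the shift along the tool's x, y, z in m; "ax", "ay", "az": the turn, a rotation vector about the tool's x, y, z in rad; "gripper": the opening, from 0 (shut) to 1 (fully open). A call has 1 to 5 rows; each row shifts and turns the commanded pose from where the row before left it, along the tool's axes as they then stand; what a row does not reach is not made up. A row lasts 1/10 s, in which the tool goes at most 50 mm and 8.59 degrees, less where a joint would pass 70% of its speed; a pose out of reach is approached as far as the arm can. A call with a gripper value outside its range is refused whole. The fingers move at their own pace and stop on an object; "newtons" is the grip in N (left out, the last holds). Time passes only in rows, so rows that do not move let the fingers close. It gives the time, the measured TCP pose, the force, the opening and the grip force at its end, in the units of the state.
- manip.read_state(): the state, without advancing time (a new reading comes with each control period).
- manip.snapshot(name): name is "scene" or "top" or "wrist"; returns (picture, depth): 420x560x3 uint8, blue, green, red; 420x560 float32, m along the optical axis (not along the pixel's ray), 0 where there is no reading.
- manip.camera_params(name): a dict with "K" (3x3 intrinsics, pixels), "position" and "attitude" of the camera in the world. Camera axes: x right, y down, z forward; pixel columns grow to the right and rows downward; lengths in m; the calibration is good to about 2 mm. The wrist camera is an equidistant fisheye: a pixel r from the principal point sees the ray r / f radians off the axis. A picture is of the moment at which its call begins: read the wrist's pose just before it. camera_params takes no time and is no camera call; for the wrist camera it gives the pose at the moment of the call.
- manip.sign_off(): hands the job in; it is judged then, once.
The state is a dict: "time": time; "qpos": joint angles; "joint_vel": joint speeds; "tau": joint torques, N m; "tool_pos": TCP position; "ee_rot": TCP orientation; "contact_force": force on the tool from outside, world axes, zero at the start; "ft_torque": the same for the moment, N m; "width": finger opening in m; "finger_force": force on a finger pad.
Only numpy, scipy, OpenCV 4.12 (cv2) and the standard library are available. Lean on these libraries where they do the work, as an engineer would, in place of code of your own. Each camera call takes 0.05 s, during which the arm holds its last target. There are 200 camera calls.

### The job

File the new finds in the open collection drawer: the three clear specimen boxes and the stoppered glass vial that stand about on the worktop each go into the foam-filled unit tray whose empty cut-out matches them in shape and size (largest box in the largest square, and so on; the vial in the round one). Set each down upright, fully down in its cut-out, without dropping or tipping it. The open card tray of loose crystals and the brown reagent bottle do not belong in the drawer: leave them standing where they are.

Things in the scene. Friction and masses are not known exactly. Their poses are not given: they have to be found in the camera images.
- box_large: Clear lidded specimen box, a stone on a white base, the largest of the three out on the worktop: 45 x 45 x 38 mm (x, y, z). Origin: middle of the underside (to 1 mm), z up. Loose, about 56 g. Grip two facing sides at least 14 mm above the underside, so that the fingers clear the foam when it is set down.
- box_medium: Clear lidded specimen box, a stone on a white base, the middle-sized of the three out on the worktop: 34 x 33 x 37 mm (x, y, z). Origin: middle of the underside (to 1 mm), z up. Loose, about 38 g. Grip two facing sides at least 14 mm above the underside, so that the fingers clear the foam when it is set down.
- box_small: Clear lidded specimen box, a stone on a black base, the smallest of the three out on the worktop: 25 x 27 x 26 mm (x, y, z). Origin: middle of the underside (to 1 mm), z up. Loose, about 27 g. Grip two facing sides at least 14 mm above the underside, so that the fingers clear the foam when it is set down.
- stoppered_vial: Squat round glass vial with a grey and amber stopper and a white crystal inside. The glass is a cylinder of 36 mm diameter, 39 mm high; with the stopper it is 55 mm high. Origin: middle of the underside, z up. Loose, about 30 g; grip the glass 14 to 38 mm above the underside.
- tray_large: White card unit tray filled with dark foam, large square 58 x 58 mm cut-out. Outside 86 (x) x 78 (y) mm, foam top 13 mm, cut-out floor 4 mm above its underside, bevelled 2 mm. Origin: middle of the underside, below the middle of the cut-out; x to the drawer's back, square with the cut-out. Fixed. One of four alike outside, each in any of 4 places, 90 mm apart in x, 87 mm in y.
- tray_medium: White card unit tray filled with dark foam, middle-sized square 47 x 47 mm cut-out. Outside 86 (x) x 78 (y) mm, foam top 13 mm, cut-out floor 4 mm above its underside, bevelled 2 mm. Origin: middle of the underside, below the middle of the cut-out; x to the drawer's back, square with the cut-out. Fixed. The four stand in a wooden drawer on the worktop, rim 33 mm, floor 7 mm above it.
- tray_small: White card unit tray filled with dark foam, small square 39 x 39 mm cut-out. Outside 86 (x) x 78 (y) mm, foam top 13 mm, cut-out floor 4 mm above its underside, bevelled 2 mm. Origin: middle of the underside, below the middle of the cut-out; x to the drawer's back, square with the cut-out. Fixed. Boxes already filed, up to 45 mm above the worktop, line the drawer back and right, 60 mm or more off.
- tray_round: White card unit tray filled with dark foam, round 50 mm cut-out. Outside 86 (x) x 78 (y) mm, foam top 13 mm, cut-out floor 4 mm above its underside, bevelled 2 mm. Origin: middle of the underside, below the middle of the cut-out; x to the drawer's back, square with the cut-out. Fixed. The drawer and the boxes filed in it do not move.
- card_tray: Look-alike that stays: small open white card tray with loose brown crystals, no lid, 40 x 44 x 18 mm, standing on the worktop among the finds. Origin: middle of the underside. Loose. A chest 0.37 m high stands behind the right half of the worktop (its front, with knobs, at x = 0.58 m and beyond, y below -0.07 m): carry things past it closer to the robot.
- brown_bottle: Look-alike that stays: small brown reagent bottle with a white cap and label, 31 mm in diameter, 70 mm high, standing on the worktop among the finds. Origin: middle of the underside. Loose. A microscope 0.48 m high stands at the left end (y above 0.46 m), a lamp and a second microscope behind the drawer (x above 0.65 m).
Not all that is in view belongs to the job. Leave any yellow look-alike of the stoppered_vial alone.

How it is judged (in metres and radians):
At the end, for the whole second after the job is handed in: Each of the three boxes and the vial stands in its own matching cut-out: within 13 mm of the middle of the cut-out, underside within 4 mm of its floor, upright within 0.12 rad, at rest and released; the card tray and the brown bottle stand within 30 mm of where they were, upright within 0.15 rad (horizontal distance between box_large and tray_large below 0.013 m and z of box_large in the frame of tray_large below 0.008 m and angle between each of box_large, box_medium, box_small, stoppered_vial's own z axis and vertical below 0.12 rad and linear speed of each of box_large, box_medium, box_small, stoppered_vial below 0.02 m/s and contact force between each of box_large, box_medium, box_small, stoppered_vial and the fingers below 0.05 N and horizontal distance between box_medium and tray_medium below 0.013 m and z of box_medium in the frame of tray_medium below 0.008 m and horizontal distance between box_small and tray_small below 0.013 m and z of box_small in the frame of tray_small below 0.008 m and horizontal distance between stoppered_vial and tray_round below 0.013 m and z of stoppered_vial in the frame of tray_round below 0.008 m and distance of each of card_tray, brown_bottle from where it was at the start of the episode below 0.03 m and angle between each of card_tray, brown_bottle's own z axis and vertical below 0.15 rad); the robot touches nothing.
It fails at once if the card tray or the brown bottle is shoved, lifted away or upset (distance of any of card_tray, brown_bottle from where it was at the start of the episode above 0.03 m or angle between any of card_tray, brown_bottle's own z axis and vertical above 0.5 rad).
It fails at once if a specimen box or the vial is tipped over (more than 0.6 rad) (angle between any of box_large, box_medium, box_small, stoppered_vial's own z axis and vertical above 0.6 rad).
It fails at once if a specimen box or the vial is dropped: let go more than 30 mm above the floor of its cut-out ((horizontal distance between box_large and tray_large below 0.05 m and z of box_large in the frame of tray_large above 0.035 m and contact force between box_large and the fingers below 0.02 N) or (horizontal distance between box_medium and tray_medium below 0.05 m and z of box_medium in the frame of tray_medium above 0.035 m and contact force between box_medium and the fingers below 0.02 N) or (horizontal distance between box_small and tray_small below 0.05 m and z of box_small in the frame of tray_small above 0.035 m and contact force between box_small and the fingers below 0.02 N) or (horizontal distance between stoppered_vial and tray_round below 0.05 m and z of stoppered_vial in the frame of tray_round above 0.035 m and contact force between stoppered_vial and the fingers below 0.02 N)).
It also fails if it takes over 96 s, if anything falls off the work surface, if the arm or the gripper's body presses on something with over 40 N, if the wrist force passes 120 N, or if a joint passes its speed limit or range.

## Working session

There is one attempt and no reset: what is moved stays moved. The work goes in short steps, Python scripts to look and compute and a tool call to move; the robot and the scene stay as the last step left them, time stands still between calls to the robot, and variables do not carry over. Pictures are saved under pics/ and viewed, at most 14 in all, crops included, and the job is handed in when it is done.

Besides the shell and the picture viewer there is one more tool, called as name(argument=value, ...), one argument or row to a line, values as JSON. apply_moves: Moves the arm, as the interface text tells. Its arguments: {"type":"object","properties":{"series":{"type":"array","items":{"type":"object","properties":{"x":{"type":"number"},"y":{"type":"number"},"z":{"type":"number"},"ax":{"type":"number"},"ay":{"type":"number"},"az":{"type":"number"},"gripper":{"type":"number"}}}},"newtons":{"type":"number"}},"required":["series"]}

```bash
mkdir -p pics; python3 - <<'E'
from workcell import manip
import cv2,numpy as np
s=manip.read_state();print(s, manip.pinch_z)
for n in("scene","top"):
    p,d=manip.snapshot(n);cv2.imwrite(f"pics/{n}0.png",p);np.savez(f"{n}0.npz",p=p,d=d)
    print(n,manip.camera_params(n))
print(manip.camera_params("wrist"))
E
```

```text
{'time': 0.0, 'qpos': array([61.58194303, 29.91152507, -2.08253299, 91.67187691,  1.21229252,
       58.5041397 , -6.46246349]), 'joint_vel': array([-0.04603926, -0.04851112, -0.07764218,  0.02361883, -0.09263271,
        0.12573043,  0.0148605 ]), 'tau': array([ 1.50222357e-03, -9.27121353e+01,  1.98067881e+00, -3.69928765e+01,
        1.79689057e-02,  8.38325388e-03,  6.56109833e-06]), 'tool_pos': array([ 0.25800354, -0.56890466,  0.23071164]), 'ee_rot': array([[ 9.10715934e-01,  4.13032967e-01, -5.05193888e-04],
       [ 4.13033275e-01, -9.10715355e-01,  1.02786185e-03],
       [-3.55470026e-05, -1.14475205e-03, -9.99999344e-01]]), 'contact_force': array([-0.00854731, -0.43381761, -0.36861198]), 'ft_torque': array([ 0.00539405,  0.00807191, -0.02058598]), 'finger_force': 0.0, 'width': 0.0850945263441117} -0.0187
scene {'K': array([[478.79185928,   0.        , 280.61030948],
       [  0.        , 478.79185928, 207.669437  ],
       [  0.        ,   0.        ,   1.        ]]), 'position': array([-0.10336915,  0.60637202,  1.08768662]), 'attitude': array([[-0.7768631 , -0.46578012, 
[... 209 characters left out ...]
207.82145075],
       [  0.        ,   0.        ,   1.        ]]), 'position': array([-0.00463775, -0.14537863,  1.74641685]), 'attitude': array([[-0.00170509, -0.95768934,  0.28779891],
       [-0.99998503,  0.00312938,  0.00448891],
       [-0.00519961, -0.28778695, -0.95768034]])}
{'K': array([[325.1922621 ,   0.        , 278.91018398],
       [  0.        , 325.1922621 , 208.35091505],
       [  0.        ,   0.        ,   1.        ]]), 'position': array([ 0.32592076, -0.54019608,  0.37209516]), 'attitude': array([[ 4.12719498e-01, -8.73167068e-01, -2.59310409e-01],
       [-9.10858162e-01, -3.95591676e-01, -1.17663228e-01],
       [ 1.58616293e-04,  2.84756911e-01, -9.58599748e-01]])}
```

View pics/scene0.png

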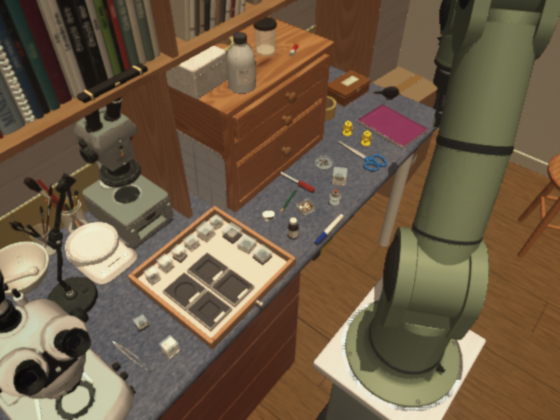

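View pics/top0.png

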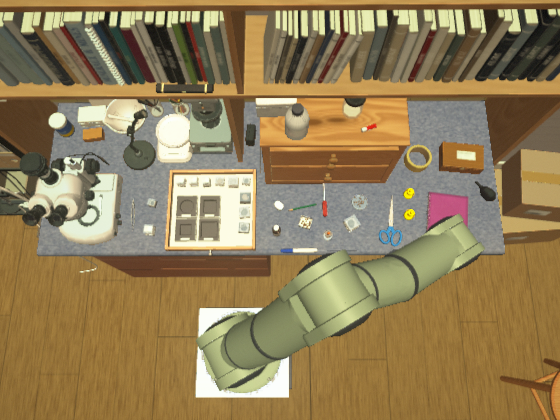

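```bash
cat > h.py <<'E'
import numpy as np,cv2
from workcell import manip
C={n:manip.camera_params(n) for n in("scene","top")}
def ray(n,u,v,z,c=None):
    c=c or C[n];K=c["K"];d=np.array([(u-K[0,2])/K[0,0],(v-K[1,2])/K[1,1],1])
    d=c["attitude"]@d;p=c["position"];return p+d*(z-p[2])/d[2]
def fish(c,u,v,z):
    K=c["K"];a=np.array([u-K[0,2],v-K[1,2]])/K[0,0];t=np.hypot(*a);s=np.sinc(t/np.pi)
    d=c["attitude"]@np.array([a[0]*s,a[1]*s,np.cos(t)]);p=c["position"];return p+d*(z-p[2])/d[2]
def proj(c,P):
    q=c["attitude"].T@(np.asarray(P)-c["position"]);return c["K"][:2,:2]@(q[:2]/q[2])+c["K"][:2,2]
def fproj(c,P):
    q=c["attitude"].T@(np.asarray(P)-c["position"]);r=np.hypot(q[0],q[1]);t=np.arctan2(r,q[2])
    return c["K"][0,0]*t*q[:2]/r+c["K"][:2,2]
E
python3 - <<'E'
import numpy as np,cv2
t=np.load("top0.npz")["p"];s=np.load("scene0.npz")["p"]
a=cv2.resize(t[165:255,120:260],None,fx=5,fy=5,interpolation=2)[:,:400*2]
a=cv2.resize(t[165:260,125:285],(800,475)[:2],interpolation=2)
a=cv2.resize(t[165:255,125:265],(440,283),interpolation=2)
b=cv2.resize(t[175:250,265:375],(360,245),interpolation=2)
c=cv2.resize(s[200:360,120:300],(400,355)[:2],interpolation=2)
d=cv2.resize(s[140:250,250:390],(400,314),interpolation=2)
o=np.zeros((600,800,3),np.uint8)
o[:283,:440]=a;o[:245,440:]=b
c=cv2.resize(c,(357,317));o[283:,:357]=c
d=cv2.resize(d,(443,348));o[252:,357:]=d
cv2.imwrite("pics/crop1.png",o)
E
```

```text
(no output)
```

View pics/crop1.png

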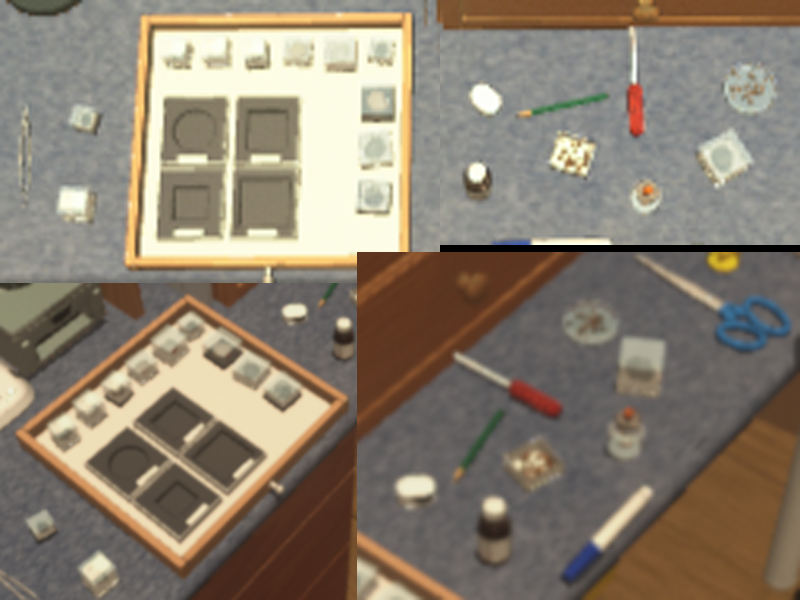

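```bash
python3 - <<'E'
from h import *
f=lambda u,v:(125+u/3.143,165+v/3.143)
g=lambda u,v:(265+(u-440)/3.27,175+v/3.27)
for n,(u,v),z in[("small",f(84,119),.02),("med",f(75,203),.025),("large",g(725,158),.03),("vial",g(646,193),.04),("card",g(573,155),.01),("bottle",g(478,174),.07),
 ("round",f(195,130),.02),("trTR",f(268,131),.02),("trBL",f(193,205),.02),("trBR",f(264,205),.02)]:
    print(n,np.round([u,v],1),ray("top",u,v,z).round(3))
d=np.load("top0.npz")["d"]
# corners drawer rim
for u,v in[(142,15),(411,15),(130,265),(410,263)]:print(ray("top",*f(u,v),.033).round(3))
E
```

```text
small [151.7 202.9] [0.535 0.351 0.02 ]
med [148.9 229.6] [0.43  0.352 0.025]
large [352.2 223.3] [ 0.451 -0.398  0.03 ]
vial [328. 234.] [ 0.408 -0.307  0.04 ]
card [305.7 222.4] [ 0.46  -0.228  0.01 ]
bottle [276.6 228.2] [ 0.423 -0.12   0.07 ]
round [187.  206.4] [0.521 0.217 0.02 ]
trTR [210.3 206.7] [0.52  0.129 0.02 ]
trBL [186.4 230.2] [0.429 0.214 0.02 ]
trBR [209.  230.2] [0.429 0.13  0.02 ]
[0.663 0.286 0.033]
[ 0.662 -0.04   0.033]
[0.354 0.28  0.033]
[ 0.356 -0.043  0.033]
```

Candidates (top-image pixels):
- **Large box:** the clear lidded box at (352,223). The round dish at (360,200) is not a box.
- **Vial:** (328,234), with the amber/grey stopper. The yellow things at (409,193) and (410,214) stay where they are.
- **Medium box:** (149,230).
- **Small box:** (152,203).
- **Things to leave:** card tray (306,222) and bottle (277,228). The filed boxes are inside the drawer.

The crop confirms these choices.

apply_moves(
  series=[
    {"x":0.046,"y":-0.019,"z":0.006,"gripper":1},
    {"x":0.046,"y":-0.019,"z":0.006},
    {"x":0.046,"y":-0.019,"z":0.006},
    {"x":0.046,"y":-0.019,"z":0.006},
    {"x":0.046,"y":-0.019,"z":0.006},
  ],
  newtons=30,
)

```text
$.series[0]: bad value
```

```bash
cat > w.py <<'E'
import sys,pickle
from h import *
c=manip.camera_params("wrist");p,d=manip.snapshot("wrist");n=sys.argv[1]
cv2.imwrite(f"pics/{n}.png",p);pickle.dump((c,p,d),open(n+".pkl","wb"))
s=manip.read_state();print(s["time"],s["tool_pos"].round(4),s["ee_rot"].round(4).tolist(),s["qpos"].round(1))
E
python3 w.py w1
```

```text
0.15 [ 0.258  -0.569   0.2309] [[0.9107, 0.4131, -0.0004], [0.4131, -0.9107, 0.0007], [-0.0001, -0.0008, -1.0]] [61.6 29.9 -2.1 91.7  1.2 58.5 -6.5]
```

View pics/w1.png

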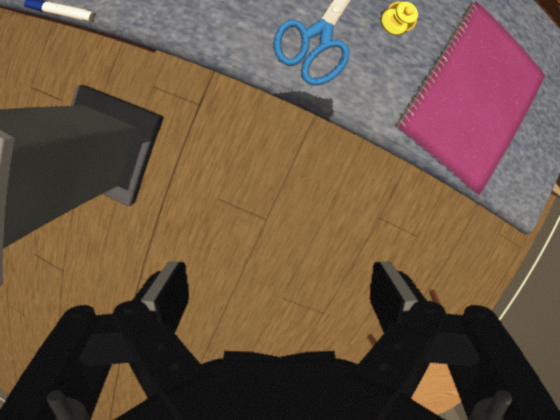

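The wrist view from the start pose shows the floor and the scissors, with fingers at (170,300) and (395,300). The last row may have gone over the 50 mm limit, so I'm retrying with shorter rows.

apply_moves(
  series=[
    {"x":0.044,"y":-0.019,"z":0.004,"gripper":1},
    {"x":0.044,"y":-0.019,"z":0.004,"gripper":1},
    {"x":0.044,"y":-0.019,"z":0.004,"gripper":1},
    {"x":0.044,"y":-0.019,"z":0.004,"gripper":1},
  ],
  newtons=30,
)

```text
$.series[0]: bad value
```

```bash
python3 w.py w2
```

```text
0.2 [ 0.258 -0.569  0.231] [[0.9107, 0.413, -0.0003], [0.413, -0.9107, 0.0006], [-0.0, -0.0006, -1.0]] [61.6 29.9 -2.1 91.7  1.2 58.5 -6.5]
```

View pics/w2.png

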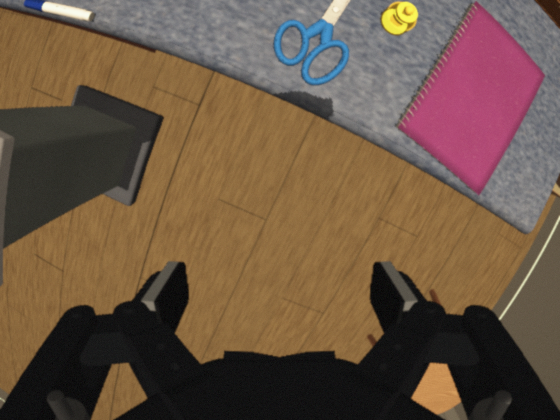

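The picture is the same as before because that move was refused too. I'll find the row format it accepts before taking more pictures.

apply_moves(
  series=[
    {"x":0.044,"y":-0.019,"z":0.004,"ax":0,"ay":0,"az":0,"gripper":1.0},
  ],
)

```text
time: 0.3
tool_pos: [0.2862, -0.5371, 0.2272]
ee_rot: [[0.914, 0.406, -0.002], [0.406, -0.914, -0.002], [-0.003, 0.001, -1.0]]
contact_force: [0.7, 0.7, 0.2]
width: 0.0853
finger_force: 0.0
```

apply_moves(
  series=[
    {"x":0.044,"y":-0.019,"z":0.004},
  ],
)

```text
$.series[0]: bad value
```

apply_moves(
  series=[
    {"x":0.044,"y":-0.019,"z":0.004,"gripper":0.95},
  ],
)

```text
$.series[0]: bad value
```

All fields are required in every row.

apply_moves(
  series=[
    {"x":0.044,"y":-0.019,"z":0.004,"ax":0,"ay":0,"az":0,"gripper":1},
    {"x":0.044,"y":-0.019,"z":0.004,"ax":0,"ay":0,"az":0,"gripper":1},
    {"x":0.044,"y":-0.019,"z":0.004,"ax":0,"ay":0,"az":0,"gripper":1},
    {"x":0.035,"y":-0.015,"z":0.0,"ax":0,"ay":0,"az":0,"gripper":1},
    {"x":0,"y":0,"z":0,"ax":0,"ay":0,"az":0,"gripper":1},
  ],
)

```text
time: 0.8
tool_pos: [0.4167, -0.3946, 0.2152]
ee_rot: [[0.908, 0.419, 0.001], [0.419, -0.908, 0.002], [0.002, -0.001, -1.0]]
contact_force: [-0.9, -0.4, -0.8]
width: 0.0854
finger_force: 0.0
```

```bash
python3 w.py w3
```

```text
0.85 [ 0.4145 -0.3971  0.2152] [[0.9089, 0.4169, 0.0003], [0.4169, -0.9089, 0.0007], [0.0006, -0.0005, -1.0]] [ 41.3  26.3  -4.7 100.4   2.5  53.4 -29.8]
```

View pics/w3.png

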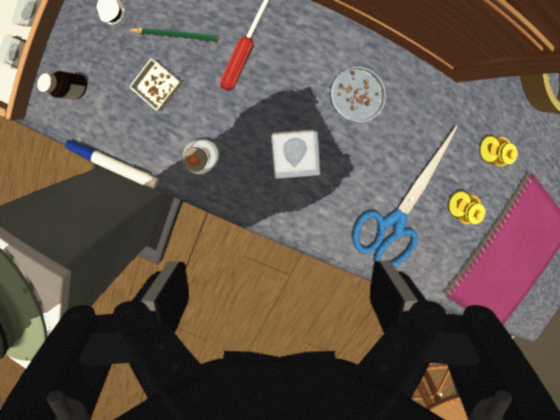

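The large box is at (296,154), nearly square with the tool. The vial is at (201,156), the card tray at (155,83) and the brown bottle at (62,86).

```bash
python3 - <<'E'
from h import *;import pickle
c,p,d=pickle.load(open("w3.pkl","rb"))
m=(p.max(2)>120).astype(np.uint8);roi=np.zeros_like(m);roi[120:190,262:330]=1;m=m*roi
m=cv2.morphologyEx(m,cv2.MORPH_OPEN,np.ones((3,3)))
cs=cv2.findContours(m,0,2)[0];k=max(cs,key=cv2.contourArea)
r=cv2.minAreaRect(k);b=cv2.boxPoints(r);print(r,b.round(0).tolist())
w=np.array([fish(c,u,v,.038) for u,v in b]);print(w.round(4),w.mean(0))
e=np.diff(np.vstack([w,w[:1]]),axis=0);print(np.linalg.norm(e,axis=1),np.degrees(np.arctan2(e[:,1],e[:,0])))
print("depth",d[154,296], d[156,201],d[158,195], "tool yaw",np.degrees(np.arctan2(.4169,.9089)))
for u,v,z in[(201,156,.039),(195,159,.055)]:print("vial",fish(c,u,v,z).round(4))
for n,u,v,z in[("card",155,83,.018),("bottlebase",62,86,.04)]:print(n,fish(c,u,v,z).round(4))
# vial circle
g=cv2.cvtColor(p,6);print(cv2.HoughCircles(g[125:190,165:240],3,1,30,param1=100,param2=.5,minRadius=8,maxRadius=24))
E
```

```text
((295.5103759765625, 153.6241455078125), (45.84110641479492, 46.2563362121582), 85.2363510131836) [[271.0, 133.0], [317.0, 129.0], [320.0, 175.0], [274.0, 178.0]]
[[ 0.4651 -0.3654  0.038 ]
 [ 0.4876 -0.4044  0.038 ]
 [ 0.4483 -0.4278  0.038 ]
 [ 0.4252 -0.3877  0.038 ]] [ 0.45655985 -0.39634764  0.038     ]
[0.04511738 0.04581638 0.04626202 0.04569346] [ -59.9994652  -149.27904014  119.84840866   29.28777606]
depth 0.31847835 0.3130518 0.3023212 tool yaw 24.640276371221663
vial [ 0.416  -0.3113  0.039 ]
vial [ 0.4144 -0.3096  0.055 ]
card [ 0.4649 -0.2282  0.018 ]
bottlebase [ 0.4272 -0.1245  0.04  ]
[[[34.5 29.5 17.4]
  [ 1.5 24.5 16.6]
  [66.5 25.5 21. ]
  [14.5 56.5 18.8]
  [50.5 60.5 22.2]
  [47.5  1.5 10.3]]]
```

apply_moves(
  series=[
    {"x":0.0385,"y":0.017,"z":0.02,"ax":0,"ay":0,"az":-0.085,"gripper":1},
    {"x":0,"y":0,"z":0.045,"ax":0,"ay":0,"az":0,"gripper":1},
    {"x":0,"y":0,"z":0.045,"ax":0,"ay":0,"az":0,"gripper":1},
    {"x":0,"y":0,"z":0.03,"ax":0,"ay":0,"az":0,"gripper":1},
    {"x":0,"y":0,"z":0,"ax":0,"ay":0,"az":0,"gripper":1},
  ],
)

```text
time: 1.35
tool_pos: [0.4521, -0.3983, 0.0716]
ee_rot: [[0.873, 0.488, -0.005], [0.488, -0.873, 0.003], [-0.003, -0.006, -1.0]]
contact_force: [-0.4, 0.8, 1.2]
width: 0.0855
finger_force: 0.0
```

```bash
python3 w.py w4
```

```text
1.4 [ 0.4534 -0.3991  0.0742] [[0.8729, 0.4879, -0.0027], [0.4879, -0.8729, 0.0016], [-0.0016, -0.0027, -1.0]] [ 39.3  39.5  -5.2 101.2   5.2  39.7 -29.6]
```

View pics/w4.png

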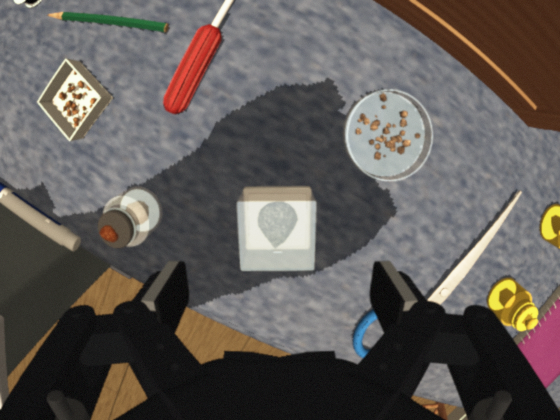

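The box top face runs from (238,200) to (316,271), centre (277,235), square in the gripper.

```bash
cat >> h.py <<'E'
def rel(P,yaw=None):
    s=manip.read_state();R=s["ee_rot"];q=R.T@(np.asarray(P)-s["tool_pos"])
    print("tool shift",q.round(4),"tool yaw",round(float(np.degrees(np.arctan2(R[1,0],R[0,0]))),2), "tilt",R[:2,2].round(4))
E
python3 - <<'E'
from h import *;import pickle
c,p,d=pickle.load(open("w4.pkl","rb"))
w=[fish(c,u,v,.038) for u,v in[(237,200),(316.5,200),(316,271),(239,272)]]
print(np.round(w,4),np.mean(w,0));P=np.mean(w,0);P[2]=.012;rel(P)
b=[fish(c,u,v,0) for u,v in[(243,187),(312,187)]];print(np.round(b,4))
print("vial",fish(c,138.5,212,.0385))
E
```

```text
[[ 0.4646 -0.3665  0.038 ]
 [ 0.4864 -0.4053  0.038 ]
 [ 0.4482 -0.4283  0.038 ]
 [ 0.4247 -0.3879  0.038 ]] [ 0.45599408 -0.39697252  0.038     ]
tool shift [ 0.0034 -0.0004  0.0622] tool yaw 29.2 tilt [-0.0027  0.0016]
[[ 0.4631 -0.3663  0.    ]
 [ 0.4858 -0.4069  0.    ]]
vial [ 0.42878159 -0.31685464  0.0385    ]
```

apply_moves(
  series=[
    {"x":0.003,"y":0,"z":0.03,"ax":0,"ay":0,"az":0,"gripper":1},
    {"x":0,"y":0,"z":0.032,"ax":0,"ay":0,"az":0,"gripper":1},
    {"x":0,"y":0,"z":0,"ax":0,"ay":0,"az":0,"gripper":1},
    {"x":0,"y":0,"z":0,"ax":0,"ay":0,"az":0,"gripper":0},
    {"x":0,"y":0,"z":0,"ax":0,"ay":0,"az":0,"gripper":0},
  ],
)

```text
time: 1.9
tool_pos: [0.4583, -0.3984, 0.0158]
ee_rot: [[0.873, 0.488, 0.002], [0.488, -0.873, -0.002], [0.001, 0.003, -1.0]]
contact_force: [-0.3, -0.0, 1.0]
width: 0.0591
finger_force: 0.0
```

apply_moves(
  series=[
    {"x":0,"y":0,"z":0,"ax":0,"ay":0,"az":0,"gripper":0},
    {"x":0,"y":0,"z":0,"ax":0,"ay":0,"az":0,"gripper":0},
    {"x":0,"y":0,"z":0,"ax":0,"ay":0,"az":0,"gripper":0},
    {"x":0,"y":0,"z":0,"ax":0,"ay":0,"az":0,"gripper":0},
    {"x":0,"y":0,"z":0,"ax":0,"ay":0,"az":0,"gripper":0},
  ],
)

```text
time: 2.4
tool_pos: [0.4581, -0.3981, 0.0155]
ee_rot: [[0.873, 0.489, 0.002], [0.489, -0.873, -0.002], [0.001, 0.002, -1.0]]
contact_force: [-3.1, 1.4, 16.4]
width: 0.0442
finger_force: 60.2
```

apply_moves(
  series=[
    {"x":0,"y":0,"z":-0.02,"ax":0,"ay":0,"az":0,"gripper":0},
    {"x":0,"y":0,"z":-0.035,"ax":0,"ay":0,"az":0.1275,"gripper":0},
    {"x":0,"y":0,"z":-0.04,"ax":0,"ay":0,"az":0.1275,"gripper":0},
    {"x":0,"y":0,"z":-0.04,"ax":0,"ay":0,"az":0.1275,"gripper":0},
    {"x":0,"y":0,"z":-0.02,"ax":0,"ay":0,"az":0.1275,"gripper":0},
  ],
  newtons=35,
)

```text
time: 2.9
tool_pos: [0.4584, -0.3981, 0.173]
ee_rot: [[1.0, -0.005, 0.004], [-0.005, -1.0, -0.002], [0.004, 0.002, -1.0]]
contact_force: [0.3, -0.3, -0.2]
width: 0.0442
finger_force: 58.1
```

```bash
python3 -c "
from h import *
s=manip.read_state();print(s['width'],s['finger_force'],s['contact_force']);rel([.429,.13,.15])"
```

```text
0.04417538442516241 58.130671977996826 [ 0.3157811  -0.33422412 -0.17672752]
tool shift [-0.032  -0.528   0.0215] tool yaw -0.27 tilt [ 0.0044 -0.0025]
```

apply_moves(
  series=[
    {"x":-0.01,"y":-0.046,"z":0,"ax":0,"ay":0,"az":0,"gripper":0},
    {"x":-0.01,"y":-0.047,"z":0,"ax":0,"ay":0,"az":0,"gripper":0},
    {"x":-0.01,"y":-0.047,"z":0,"ax":0,"ay":0,"az":0,"gripper":0},
    {"x":0,"y":-0.048,"z":0,"ax":0,"ay":0,"az":0,"gripper":0},
    {"x":0,"y":-0.048,"z":0,"ax":0,"ay":0,"az":0,"gripper":0},
  ],
)

```text
time: 3.4
tool_pos: [0.427, -0.1597, 0.1695]
ee_rot: [[1.0, 0.0, 0.002], [0.0, -1.0, -0.0], [0.002, 0.0, -1.0]]
contact_force: [1.7, 1.2, -0.4]
width: 0.0441
finger_force: 58.2
```

apply_moves(
  series=[
    {"x":0,"y":-0.048,"z":0,"ax":0,"ay":0,"az":0,"gripper":0},
    {"x":0,"y":-0.048,"z":0,"ax":0,"ay":0,"az":0,"gripper":0},
    {"x":0,"y":-0.048,"z":0,"ax":0,"ay":0,"az":0,"gripper":0},
    {"x":0,"y":-0.048,"z":0,"ax":0,"ay":0,"az":0,"gripper":0},
    {"x":0,"y":-0.048,"z":0,"ax":0,"ay":0,"az":0,"gripper":0},
  ],
)

```text
time: 3.9
tool_pos: [0.427, 0.0806, 0.1695]
ee_rot: [[1.0, 0.001, 0.002], [0.001, -1.0, 0.001], [0.002, -0.001, -1.0]]
contact_force: [1.3, 0.2, -1.1]
width: 0.0435
finger_force: 58.2
```

apply_moves(
  series=[
    {"x":0,"y":-0.048,"z":0,"ax":0,"ay":0,"az":0,"gripper":0},
    {"x":0,"y":0,"z":0,"ax":0,"ay":0,"az":0,"gripper":0},
    {"x":0,"y":0,"z":0,"ax":0,"ay":0,"az":0,"gripper":0},
  ],
)

```text
time: 4.2
tool_pos: [0.427, 0.1277, 0.169]
ee_rot: [[1.0, 0.003, 0.001], [0.003, -1.0, 0.0], [0.001, -0.0, -1.0]]
contact_force: [1.4, -0.4, -0.9]
width: 0.044
finger_force: 58.2
```

```bash
python3 w.py w5
```

```text
4.25 [0.4271 0.1265 0.1689] [[1.0, 0.0011, 0.0009], [0.0011, -1.0, 0.0001], [0.0009, -0.0001, -1.0]] [ -20.8   19.1   -4.1  121.2    2.1   39.8 -116.2]
```

View pics/w5.png

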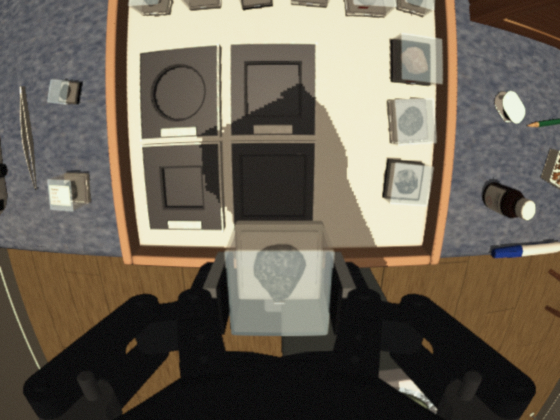

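The picture shows the round cut-out at (180,92), the medium one from (246,62) to (302,115), the small one from (163,166) to (205,209), and the large one from (239,153) to about (308,220). I'll check these against the 90 x 87 mm grid.

```bash
python3 - <<'E'
from h import *;import pickle
c,p,d=pickle.load(open("w5.pkl","rb"))
q={"med":[(246,62),(302,62),(302,116),(246,116)],"small":[(163,166),(205,166),(205,208),(163,208)],"largeTop":[(239,153),(308,153)],"round":[(153,92),(207,92),(180,65),(180,119)]}
for n,l in q.items():
    w=np.array([fish(c,u,v,.02) for u,v in l]);print(n,w[:,:2].round(4).tolist(),w.mean(0).round(4),)
g=p.max(2).astype(int)
print("row185",g[185,228:322].tolist());print("row90",g[90,228:322].tolist());print("row187",g[187,140:225].tolist())
print("col274",g[140:222,274].tolist()); print("col272",g[40:145,262].tolist());print("col184",g[140:232,184].tolist())
E
```

```text
med [[0.5493, 0.1557], [0.5492, 0.1066], [0.5004, 0.1063], [0.5004, 0.1557]] [0.5248 0.1311 0.02  ]
small [[0.4566, 0.2355], [0.4557, 0.1943], [0.4156, 0.1964], [0.4155, 0.2391]] [0.4358 0.2163 0.02  ]
largeTop [[0.4672, 0.1624], [0.4673, 0.1005]] [0.4672 0.1314 0.02  ]
round [[0.5268, 0.2426], [0.5232, 0.1907], [0.5499, 0.216], [0.4998, 0.2165]] [0.5249 0.2165 0.02  ]
row185 [143, 144, 144, 132, 101, 56, 44, 37, 37, 38, 42, 36, 30, 28, 31, 36, 37, 38, 39, 39, 38, 42, 36, 41, 37, 42, 39, 40, 40, 41, 37, 40, 38, 39, 37, 40, 40, 39, 41, 40, 39, 39, 37, 43, 40, 41, 39, 40, 39, 41, 41, 39, 41, 40, 37, 39, 40, 41, 39, 41, 39, 43, 39, 42, 38, 42, 42, 40, 41, 40, 36, 39, 37, 39, 41, 38, 34, 30, 40, 38, 37, 44, 42, 40, 49, 75, 125, 140, 147, 143, 143, 144, 145, 144]
row90 [240, 235, 193, 137, 117, 117, 113, 116, 115, 117, 114, 116, 114, 116, 113, 104, 80, 60, 59, 89, 113, 118, 115, 119, 120, 119, 120, 121, 117, 122, 122, 118, 118, 120, 120, 121, 122, 124, 120, 122, 123, 120, 122, 123, 120, 123, 123, 125, 122, 122, 122, 120, 122, 122, 116, 99, 87, 86, 78, 59, 49, 45, 47, 44, 44, 44, 47, 46, 4
[... 1045 characters left out ...]
119, 120, 119, 120, 122, 118, 120, 122, 119, 123, 120, 118, 122, 124, 120, 119, 121, 122, 121, 125, 120, 122, 114, 81, 54, 46, 46, 45, 44, 47, 44, 42, 39, 38, 45, 41, 39, 45, 45, 43, 64, 109, 137, 151, 151, 147, 145, 143, 138, 114, 95, 125, 143, 145, 145, 138, 120, 129, 120, 70, 42]
col184 [239, 229, 189, 214, 207, 138, 104, 103, 102, 104, 104, 103, 100, 98, 104, 100, 106, 100, 104, 99, 102, 101, 102, 100, 102, 88, 74, 77, 91, 99, 99, 99, 100, 100, 100, 100, 99, 98, 101, 98, 98, 100, 96, 98, 95, 95, 97, 98, 99, 95, 95, 97, 98, 92, 95, 94, 96, 92, 97, 97, 96, 94, 96, 92, 85, 70, 44, 42, 60, 74, 85, 93, 97, 93, 91, 93, 92, 94, 92, 91, 120, 199, 237, 241, 241, 242, 242, 238, 213, 188, 228, 240]
```

apply_moves(
  series=[
    {"x":0.0095,"y":-0.0045,"z":0.03,"ax":0,"ay":0,"az":0,"gripper":0},
    {"x":0,"y":0,"z":0.04,"ax":0,"ay":0,"az":0,"gripper":0},
    {"x":0,"y":0,"z":0.03,"ax":0,"ay":0,"az":0,"gripper":0},
    {"x":0,"y":0,"z":0,"ax":0,"ay":0,"az":0,"gripper":0},
    {"x":0,"y":0,"z":0,"ax":0,"ay":0,"az":0,"gripper":0},
  ],
)

```text
time: 4.75
tool_pos: [0.4367, 0.1303, 0.0691]
ee_rot: [[1.0, -0.001, -0.0], [-0.001, -1.0, -0.0], [-0.0, 0.0, -1.0]]
contact_force: [-0.3, 0.2, -0.5]
width: 0.0436
finger_force: 58.1
```

```bash
python3 w.py w6;python3 -c "
from h import *
rel([.4365,.131,.027])"
```

```text
4.8 [0.4372 0.1307 0.0697] [[1.0, -0.0006, 0.0011], [-0.0006, -1.0, 0.0002], [0.0011, -0.0002, -1.0]] [ -21.6   30.5   -3.3  123.6    3.8   26.  -117.9]
tool shift [-0.0008 -0.0003  0.0427] tool yaw -0.03 tilt [0.0011 0.0002]
```

View pics/w6.png

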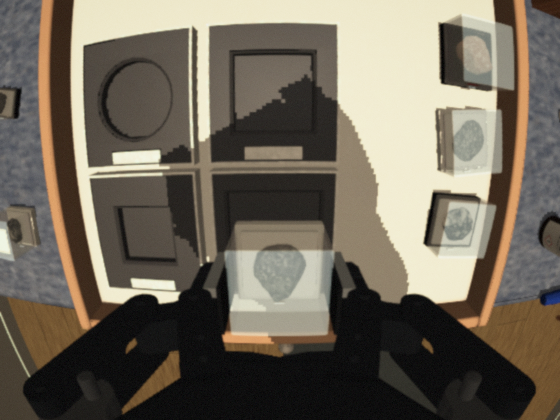

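The cut-out's far edge runs from (228,189) to (322,189), and the box is centred above it. I'll recheck the grid centres from this nearer view.

```bash
python3 - <<'E'
from h import *;import pickle
c,p,d=pickle.load(open("w6.pkl","rb"))
q={"largeTop":[(228,188),(322,188)],"med":[(229,50),(317,50),(318,136),(229,136)],"small":[(117,204),(177,204),(179,264),(121,264)],"round":[(100,98),(174,98),(137,59),(137,140)],
"largetray":[(211,173),(336,173)],"medtray":[(209,25),(337,25),(338,161),(209,163)],"smalltray":[(91,179),(199,174),(200,292),(110,290)]}
for n,l in q.items():
    w=np.array([fish(c,u,v,.02) for u,v in l]);print(n,w[:,:2].round(4).tolist(),w.mean(0).round(4))
E
```

```text
largeTop [[0.4675, 0.1598], [0.4674, 0.103]] [0.4674 0.1314 0.02  ]
med [[0.5501, 0.1578], [0.5498, 0.1069], [0.4987, 0.1061], [0.4989, 0.1582]] [0.5244 0.1323 0.02  ]
small [[0.4578, 0.2364], [0.4576, 0.1931], [0.4157, 0.1962], [0.4136, 0.2412]] [0.4361 0.2167 0.02  ]
round [[0.5281, 0.2429], [0.5231, 0.1913], [0.5499, 0.2156], [0.499, 0.217]] [0.525  0.2167 0.02  ]
largetray [[0.4769, 0.1699], [0.4767, 0.0947]] [0.4768 0.1323 0.02  ]
medtray [[0.5666, 0.1698], [0.566, 0.095], [0.484, 0.0938], [0.483, 0.1708]] [0.5249 0.1324 0.02  ]
smalltray [[0.4753, 0.2549], [0.4764, 0.1774], [0.3943, 0.1837], [0.3908, 0.256]] [0.4342 0.218  0.02  ]
```

apply_moves(
  series=[
    {"x":-0.001,"y":0,"z":0.02,"ax":0,"ay":0,"az":0,"gripper":0},
    {"x":0,"y":0,"z":0.015,"ax":0,"ay":0,"az":0,"gripper":0},
    {"x":0,"y":0,"z":0.006,"ax":0,"ay":0,"az":0,"gripper":0},
    {"x":0,"y":0,"z":0,"ax":0,"ay":0,"az":0,"gripper":0},
    {"x":0,"y":0,"z":0,"ax":0,"ay":0,"az":0,"gripper":0},
  ],
)

```text
time: 5.3
tool_pos: [0.4361, 0.1313, 0.0284]
ee_rot: [[1.0, 0.0, 0.001], [0.0, -1.0, 0.001], [0.001, -0.001, -1.0]]
contact_force: [0.0, 0.2, -0.1]
width: 0.0439
finger_force: 58.1
```

apply_moves(
  series=[
    {"x":0,"y":0,"z":0.0015,"ax":0,"ay":0,"az":0,"gripper":0},
    {"x":0,"y":0,"z":0,"ax":0,"ay":0,"az":0,"gripper":0.8},
    {"x":0,"y":0,"z":0,"ax":0,"ay":0,"az":0,"gripper":0.8},
    {"x":0,"y":0,"z":0,"ax":0,"ay":0,"az":0,"gripper":0.8},
    {"x":0,"y":0,"z":0,"ax":0,"ay":0,"az":0,"gripper":0.8},
  ],
)

```text
time: 5.8
tool_pos: [0.4355, 0.1312, 0.0259]
ee_rot: [[1.0, 0.001, 0.0], [0.001, -1.0, 0.0], [0.0, -0.0, -1.0]]
contact_force: [-0.1, 0.2, 0.1]
width: 0.0686
finger_force: 0.0
```

apply_moves(
  series=[
    {"x":0,"y":0,"z":-0.02,"ax":0,"ay":0,"az":0,"gripper":0.8},
    {"x":0,"y":0,"z":-0.04,"ax":0,"ay":0,"az":0,"gripper":0.8},
    {"x":0,"y":0,"z":-0.045,"ax":0,"ay":0,"az":0,"gripper":0.8},
    {"x":0,"y":-0.04,"z":-0.025,"ax":0,"ay":0,"az":0,"gripper":0.8},
    {"x":0,"y":-0.048,"z":0,"ax":0,"ay":0,"az":0,"gripper":1},
  ],
)

```text
time: 6.3
tool_pos: [0.4373, 0.2195, 0.1595]
ee_rot: [[1.0, -0.003, 0.005], [-0.003, -1.0, 0.002], [0.005, -0.002, -1.0]]
contact_force: [1.4, 0.2, -0.9]
width: 0.0811
finger_force: 0.0
```

apply_moves(
  series=[
    {"x":0,"y":-0.048,"z":0,"ax":0,"ay":0,"az":0,"gripper":1},
    {"x":0,"y":-0.048,"z":0,"ax":0,"ay":0,"az":0,"gripper":1},
    {"x":0,"y":-0.02,"z":0,"ax":0,"ay":0,"az":0,"gripper":1},
    {"x":0,"y":0,"z":0,"ax":0,"ay":0,"az":0,"gripper":1},
  ],
)

```text
time: 6.7
tool_pos: [0.4343, 0.3384, 0.1555]
ee_rot: [[1.0, 0.005, -0.0], [0.005, -1.0, 0.001], [-0.0, -0.001, -1.0]]
contact_force: [0.2, -1.1, -0.4]
width: 0.0857
finger_force: 0.0
```

```bash
python3 w.py w7
```

```text
6.75 [0.4348 0.3361 0.1554] [[1.0, 0.0028, -0.0005], [0.0028, -1.0, -0.0002], [-0.0005, 0.0002, -1.0]] [ -40.2   28.6   -5.   107.1    3.4   44.5 -136.9]
```

View pics/w7.png

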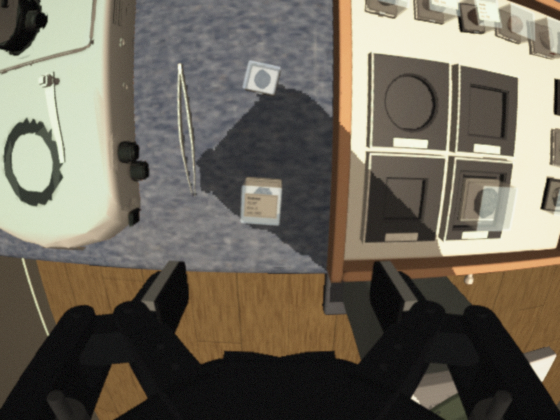

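The large box is seated in its cut-out at (487,200). The medium box is at (262,205), roughly square with the tool, and the small box is at (262,78). I'll measure both top faces from depth.

```bash
cat >> h.py <<'E'
def cloud(c,d):
    v,u=np.mgrid[:d.shape[0],:d.shape[1]];K=c["K"]
    a=(u-K[0,2])/K[0,0];b=(v-K[1,2])/K[0,0];t=np.hypot(a,b);s=np.sinc(t/np.pi)/np.cos(t)
    return np.stack([a*s*d,b*s*d,d],-1)@c["attitude"].T+c["position"]
def top(c,d,u0,u1,v0,v1,zlo,zhi):
    X=cloud(c,d);m=np.zeros(d.shape,bool);m[v0:v1,u0:u1]=1;m&=(X[...,2]>zlo)&(X[...,2]<zhi)
    P=X[m];r=cv2.minAreaRect((P[:,:2]*1000).astype(np.float32));print(len(P),"z",np.median(P[:,2]).round(4),"rect",np.round(r[0],1),np.round(r[1],1),round(r[2],1));return P
E
python3 - <<'E'
from h import *;import pickle
c,p,d=pickle.load(open("w7.pkl","rb"))
X=cloud(c,d);print("table z",np.median(X[240:255,180:320,2]))
top(c,d,225,300,165,240,.032,.045);top(c,d,235,290,50,105,.02,.033)
w=np.array([fish(c,u,v,.037) for u,v in[(242,193),(282,191.5),(281,225),(242,224)]]);print(w.round(4),w.mean(0))
E
```

```text
table z -0.0013038181014857486
1479 z 0.0359 rect [433.7 352.7] [32.3 33.7] 86.1
948 z 0.0247 rect [540.2 352.3] [27.6 24.9] 76.3
[[0.4447 0.3678 0.037 ]
 [0.446  0.3347 0.037 ]
 [0.4169 0.3354 0.037 ]
 [0.4176 0.3685 0.037 ]] [0.4312736  0.35159927 0.037     ]
```

```bash
python3 - <<'E'
from h import *;import pickle
c,p,d=pickle.load(open("w7.pkl","rb"));X=cloud(c,d)
m=np.zeros(d.shape,bool);m[0:250,0:175]=1;m&=(X[...,2]>.02)&(d>0)
for a,b in[(.02,.06),(.06,.12),(.12,.2),(.2,.35)]:
    P=X[m&(X[...,2]>a)&(X[...,2]<b)]
    for x0,x1 in((.36,.48),(.48,.6)):
        Q=P[(P[:,0]>x0)&(P[:,0]<x1)];print(a,b,x0,len(Q),Q[:,1].min() if len(Q) else None)
C2=C["scene"]
E
```

```text
0.02 0.06 0.36 10921 0.4576774330255297
0.02 0.06 0.48 14998 0.4577046875561736
0.06 0.12 0.36 4 0.5216972269537832
0.06 0.12 0.48 2730 0.48853687446534433
0.12 0.2 0.36 0 None
0.12 0.2 0.48 0 None
0.2 0.35 0.36 0 None
0.2 0.35 0.48 0 None
```

```bash
python3 - <<'E'
from h import *
d=np.load("top0.npz")["d"];c=C["top"];K=c["K"];v,u=np.mgrid[:420,:560]
X=np.stack([(u-K[0,2])/K[0,0]*d,(v-K[1,2])/K[1,1]*d,d],-1)@c["attitude"].T+c["position"]
m=(d>0)&(u<140)&(X[...,0]>.3)&(X[...,0]<.75)
for a,b in[(.06,.12),(.12,.2),(.2,.3),(.3,.4),(.4,.5)]:
    P=X[m&(X[...,2]>a)&(X[...,2]<b)&(X[...,1]>.3)]
    if len(P): i=P[:,1].argsort()[:200:40];print(a,b,P[i].round(3).tolist())
E
```

```text
0.06 0.12 [[0.736, 0.41, 0.064], [0.523, 0.482, 0.061], [0.472, 0.49, 0.063], [0.48, 0.495, 0.061], [0.6, 0.5, 0.062]]
0.12 0.2 [[0.73, 0.386, 0.183], [0.595, 0.511, 0.198], [0.543, 0.536, 0.18], [0.552, 0.543, 0.166], [0.573, 0.546, 0.138]]
0.2 0.3 [[0.727, 0.348, 0.298], [0.726, 0.378, 0.24], [0.719, 0.395, 0.231], [0.473, 0.471, 0.283], [0.49, 0.482, 0.294]]
0.3 0.4 [[0.725, 0.313, 0.37], [0.725, 0.333, 0.358], [0.432, 0.49, 0.319], [0.505, 0.493, 0.31], [0.436, 0.495, 0.338]]
0.4 0.5 [[0.707, 0.301, 0.497], [0.707, 0.485, 0.498], [0.504, 0.541, 0.473], [0.532, 0.545, 0.451], [0.522, 0.547, 0.484]]
```

apply_moves(
  series=[
    {"x":-0.001,"y":-0.0165,"z":0.03,"ax":0,"ay":0,"az":0.045,"gripper":0.7},
    {"x":0,"y":0,"z":0.04,"ax":0,"ay":0,"az":0,"gripper":0.7},
    {"x":0,"y":0,"z":0.035,"ax":0,"ay":0,"az":0,"gripper":0.7},
    {"x":0,"y":0,"z":0,"ax":0,"ay":0,"az":0,"gripper":0.7},
    {"x":0,"y":0,"z":0,"ax":0,"ay":0,"az":0,"gripper":0.7},
  ],
)

```text
time: 7.25
tool_pos: [0.4346, 0.3507, 0.0515]
ee_rot: [[0.999, -0.045, -0.0], [-0.045, -0.999, -0.001], [-0.0, 0.001, -1.0]]
contact_force: [-0.3, 0.3, 1.0]
width: 0.0595
finger_force: 0.0
```

```bash
python3 w.py w8; python3 - <<'E'
from h import *;import pickle
c,p,d=pickle.load(open("w8.pkl","rb"))
P=top(c,d,180,370,130,300,.030,.045);rel([.4337,.3527,.0125])
E
```

```text
7.3 [0.4352 0.3514 0.0524] [[0.999, -0.0453, 0.001], [-0.0453, -0.999, 0.0006], [0.001, -0.0007, -1.0]] [ -42.8   38.4   -3.1  108.9    3.6   32.7 -140.9]
3549 z 0.0358 rect [433.8 352.8] [32.8 33.7] 85.9
tool shift [-0.0016 -0.0012  0.0399] tool yaw -2.59 tilt [0.001  0.0006]
```

apply_moves(
  series=[
    {"x":-0.0015,"y":-0.0012,"z":0.02,"ax":0,"ay":0,"az":0,"gripper":0.7},
    {"x":0,"y":0,"z":0.0195,"ax":0,"ay":0,"az":0,"gripper":0.7},
    {"x":0,"y":0,"z":0,"ax":0,"ay":0,"az":0,"gripper":0.7},
    {"x":0,"y":0,"z":0,"ax":0,"ay":0,"az":0,"gripper":0},
    {"x":0,"y":0,"z":0,"ax":0,"ay":0,"az":0,"gripper":0},
  ],
)

```text
time: 7.8
tool_pos: [0.4338, 0.3534, 0.0131]
ee_rot: [[0.999, -0.045, 0.002], [-0.045, -0.999, 0.002], [0.002, -0.002, -1.0]]
contact_force: [-4.5, -3.1, 31.8]
width: 0.0327
finger_force: 34.9
```

apply_moves(
  series=[
    {"x":0,"y":0,"z":0,"ax":0,"ay":0,"az":0,"gripper":0},
    {"x":0,"y":0,"z":0,"ax":0,"ay":0,"az":0,"gripper":0},
    {"x":0,"y":0,"z":0,"ax":0,"ay":0,"az":0,"gripper":0},
    {"x":0,"y":0,"z":0,"ax":0,"ay":0,"az":0,"gripper":0},
  ],
)

```text
time: 8.2
tool_pos: [0.4337, 0.3534, 0.0132]
ee_rot: [[0.999, -0.045, 0.002], [-0.045, -0.999, 0.002], [0.002, -0.002, -1.0]]
contact_force: [-1.0, -1.6, 10.3]
width: 0.0323
finger_force: 34.3
```

apply_moves(
  series=[
    {"x":0,"y":0,"z":-0.02,"ax":0,"ay":0,"az":0,"gripper":0},
    {"x":0,"y":0,"z":-0.04,"ax":0,"ay":0,"az":-0.045,"gripper":0},
    {"x":0,"y":0,"z":-0.045,"ax":0,"ay":0,"az":0,"gripper":0},
    {"x":0.016,"y":0.042,"z":0,"ax":0,"ay":0,"az":0,"gripper":0},
    {"x":0.018,"y":0.045,"z":0,"ax":0,"ay":0,"az":0,"gripper":0},
  ],
)

```text
time: 8.7
tool_pos: [0.4677, 0.2666, 0.119]
ee_rot: [[1.0, 0.004, 0.003], [0.004, -1.0, 0.003], [0.003, -0.003, -1.0]]
contact_force: [2.1, -0.2, -1.8]
width: 0.0323
finger_force: 35.6
```

apply_moves(
  series=[
    {"x":0.018,"y":0.045,"z":0,"ax":0,"ay":0,"az":0,"gripper":0},
    {"x":0.018,"y":0.045,"z":0,"ax":0,"ay":0,"az":0,"gripper":0},
    {"x":0.018,"y":0.0446,"z":0.02,"ax":0,"ay":0,"az":0,"gripper":0},
    {"x":0,"y":0,"z":0.02,"ax":0,"ay":0,"az":0,"gripper":0},
    {"x":0,"y":0,"z":0,"ax":0,"ay":0,"az":0,"gripper":0},
  ],
)

```text
time: 9.2
tool_pos: [0.5199, 0.1317, 0.0764]
ee_rot: [[1.0, -0.002, -0.002], [-0.002, -1.0, -0.001], [-0.002, 0.001, -1.0]]
contact_force: [-0.4, 1.4, -0.6]
width: 0.0326
finger_force: 35.6
```

```bash
python3 w.py w9;python3 - <<'E'
from h import *
rel([.5247,.1318,.0242])
E
```

```text
9.25 [0.52   0.1332 0.0775] [[1.0, 0.0003, -0.0008], [0.0003, -1.0, 0.0001], [-0.0008, -0.0001, -1.0]] [ -17.7   34.6   -4.   111.6    4.    33.9 -114.4]
tool shift [0.0047 0.0014 0.0533] tool yaw 0.02 tilt [-0.0008  0.0001]
```

View pics/w9.png

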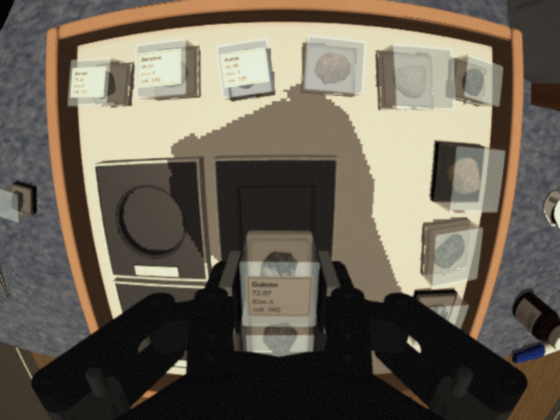

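The medium cut-out's far edge runs from (239,186) to (315,186), and the held box is lined up with it. Next is a quick check, then lowering.

```bash
python3 - <<'E'
from h import *;import pickle
c,p,d=pickle.load(open("w9.pkl","rb"))
for l in([(238,186),(316,186)],[(216,158),(335,158)],[(117,220),(186,220),(151,184),(151,256)]):
    w=np.array([fish(c,u,v,.02) for u,v in l]);print(w.round(4).tolist(),w.mean(0).round(4))
P=top(c,d,225,335,220,360,.080,.12)
E
```

```text
[[0.5502, 0.156, 0.02], [0.55, 0.1072, 0.02]] [0.5501 0.1316 0.02  ]
[[0.5681, 0.1692, 0.02], [0.5679, 0.0958, 0.02]] [0.568  0.1325 0.02  ]
[[0.5273, 0.2438, 0.02], [0.5277, 0.1917, 0.02], [0.5524, 0.2141, 0.02], [0.5006, 0.2209, 0.02]] [0.527  0.2176 0.02  ]
8368 z 0.0991 rect [520.2 130.5] [50.6 34.2] 89.5
```

apply_moves(
  series=[
    {"x":0.0047,"y":0.0012,"z":0.01,"ax":0,"ay":0,"az":0,"gripper":0},
    {"x":0,"y":0,"z":0.02,"ax":0,"ay":0,"az":0,"gripper":0},
    {"x":0,"y":0,"z":0.015,"ax":0,"ay":0,"az":0,"gripper":0},
    {"x":0,"y":0,"z":0.006,"ax":0,"ay":0,"az":0,"gripper":0},
    {"x":0,"y":0,"z":0,"ax":0,"ay":0,"az":0,"gripper":0},
  ],
)

```text
time: 9.75
tool_pos: [0.5247, 0.1324, 0.0256]
ee_rot: [[1.0, 0.002, -0.001], [0.002, -1.0, -0.0], [-0.001, 0.0, -1.0]]
contact_force: [0.3, -0.3, -0.2]
width: 0.0322
finger_force: 35.6
```

apply_moves(
  series=[
    {"x":0,"y":0,"z":0.0015,"ax":0,"ay":0,"az":0,"gripper":0},
    {"x":0,"y":0,"z":0,"ax":0,"ay":0,"az":0,"gripper":0.65},
    {"x":0,"y":0,"z":0,"ax":0,"ay":0,"az":0,"gripper":0.65},
    {"x":0,"y":0,"z":0,"ax":0,"ay":0,"az":0,"gripper":0.65},
    {"x":0,"y":0,"z":0,"ax":0,"ay":0,"az":0,"gripper":0.65},
  ],
)

```text
time: 10.25
tool_pos: [0.5251, 0.132, 0.0248]
ee_rot: [[1.0, 0.001, 0.0], [0.001, -1.0, 0.0], [0.0, -0.0, -1.0]]
contact_force: [-0.1, 0.6, -0.0]
width: 0.0556
finger_force: 0.0
```

apply_moves(
  series=[
    {"x":0,"y":0,"z":-0.02,"ax":0,"ay":0,"az":0,"gripper":0.65},
    {"x":0,"y":0,"z":-0.04,"ax":0,"ay":0,"az":0,"gripper":0.65},
    {"x":0,"y":0,"z":-0.045,"ax":0,"ay":0,"az":-0.145,"gripper":0.65},
    {"x":0,"y":0,"z":-0.02,"ax":0,"ay":0,"az":-0.147,"gripper":0.65},
    {"x":0,"y":0,"z":0,"ax":0,"ay":0,"az":-0.148,"gripper":0.65},
  ],
)

```text
time: 10.75
tool_pos: [0.5265, 0.1324, 0.153]
ee_rot: [[0.902, 0.432, 0.005], [0.432, -0.902, 0.001], [0.005, 0.001, -1.0]]
contact_force: [0.2, 0.0, -0.4]
width: 0.0558
finger_force: 0.0
```

apply_moves(
  series=[
    {"x":0,"y":0,"z":0,"ax":0,"ay":0,"az":-0.148,"gripper":0.65},
    {"x":0,"y":0,"z":0,"ax":0,"ay":0,"az":-0.148,"gripper":0.65},
    {"x":0,"y":0,"z":0,"ax":0,"ay":0,"az":-0.148,"gripper":0.65},
    {"x":0,"y":0,"z":0,"ax":0,"ay":0,"az":-0.148,"gripper":0.65},
    {"x":0,"y":0,"z":0,"ax":0,"ay":0,"az":-0.148,"gripper":0.65},
  ],
)

```text
time: 11.25
tool_pos: [0.5251, 0.1319, 0.1497]
ee_rot: [[0.375, 0.927, 0.0], [0.927, -0.375, -0.0], [-0.0, 0.0, -1.0]]
contact_force: [-0.9, -0.8, 0.3]
width: 0.0555
finger_force: 0.0
```

apply_moves(
  series=[
    {"x":0,"y":0,"z":0,"ax":0,"ay":0,"az":-0.147,"gripper":0.65},
    {"x":0.043,"y":-0.007,"z":0,"ax":0,"ay":0,"az":0,"gripper":0.65},
    {"x":0.043,"y":-0.007,"z":0,"ax":0,"ay":0,"az":0,"gripper":0.65},
    {"x":0.043,"y":-0.007,"z":0,"ax":0,"ay":0,"az":0,"gripper":0.65},
    {"x":0.03,"y":-0.007,"z":0,"ax":0,"ay":0,"az":0,"gripper":0.65},
  ],
)

```text
time: 11.75
tool_pos: [0.5359, 0.296, 0.1497]
ee_rot: [[0.239, 0.971, 0.0], [0.971, -0.239, 0.001], [0.001, -0.0, -1.0]]
contact_force: [-0.2, -0.9, -0.4]
width: 0.0557
finger_force: 0.0
```

apply_moves(
  series=[
    {"x":0,"y":0,"z":0,"ax":0,"ay":0,"az":0,"gripper":0.65},
  ],
)

```text
time: 11.85
tool_pos: [0.5349, 0.2981, 0.1496]
ee_rot: [[0.236, 0.972, -0.0], [0.972, -0.236, 0.003], [0.002, -0.001, -1.0]]
contact_force: [-0.3, -0.5, -0.1]
width: 0.0553
finger_force: 0.0
```

```bash
python3 w.py w10;python3 - <<'E'
from h import *;import pickle
c,p,d=pickle.load(open("w10.pkl","rb"));X=cloud(c,d)
m=(abs(X[...,0]-.54)<.04)&(abs(X[...,1]-.352)<.04)&(X[...,2]>.017)&(X[...,2]<.033)&(d>0)
P=X[m];print(len(P),np.median(P[:,2]),cv2.minAreaRect((P[:,:2]*1000).astype(np.float32)))
# filed medium / large
for n,x,y in(("med",.525,.132),("large",.436,.131)):
    m=(abs(X[...,0]-x)<.03)&(abs(X[...,1]-y)<.03)&(X[...,2]>.04)&(X[...,2]<.06)&(d>0);Q=X[m]
    if len(Q)>20:print(n,len(Q),np.median(Q[:,2]),cv2.minAreaRect((Q[:,:2]*1000).astype(np.float32)))
rel([.540,.352,.0135])
E
```

```text
11.9 [0.5354 0.2953 0.1494] [[0.2376, 0.9714, -0.0004], [0.9714, -0.2376, 0.0007], [0.0006, -0.0006, -1.0]] [-17.9  35.7 -24.3  97.1  17.9  51.1 -63.3]
961 0.024673560662522853 ((539.8238525390625, 352.4226379394531), (27.185169219970703, 23.639362335205078), 76.40632629394531)
med 105 0.041994002439924655 ((525.779541015625, 147.31297302246094), (3.5084192752838135, 32.12101745605469), 89.39681243896484)
tool shift [ 0.0561 -0.0089  0.136 ] tool yaw 76.25 tilt [-0.0004  0.0007]
```

apply_moves(
  series=[
    {"x":0.03,"y":-0.005,"z":0.02,"ax":0,"ay":0,"az":0,"gripper":0.65},
    {"x":0.0263,"y":-0.004,"z":0.03,"ax":0,"ay":0,"az":0,"gripper":0.65},
    {"x":0,"y":0,"z":0.04,"ax":0,"ay":0,"az":0,"gripper":0.65},
    {"x":0,"y":0,"z":0,"ax":0,"ay":0,"az":0,"gripper":0.65},
    {"x":0,"y":0,"z":0,"ax":0,"ay":0,"az":0,"gripper":0.65},
  ],
)

```text
time: 12.4
tool_pos: [0.5412, 0.3486, 0.0601]
ee_rot: [[0.242, 0.97, -0.001], [0.97, -0.242, -0.001], [-0.001, -0.0, -1.0]]
contact_force: [0.4, 0.2, -0.2]
width: 0.0555
finger_force: 0.0
```

```bash
python3 w.py w11;python3 - <<'E'
from h import *;import pickle
c,p,d=pickle.load(open("w11.pkl","rb"));X=cloud(c,d)
m=(abs(X[...,0]-.54)<.03)&(abs(X[...,1]-.352)<.03)&(X[...,2]>.019)&(X[...,2]<.033)&(d>0)
P=X[m];print(len(P),np.median(P[:,2]),cv2.minAreaRect((P[:,:2]*1000).astype(np.float32)))
rel([.540,.3525,.0135])
E
```

```text
12.45 [0.5419 0.3491 0.0613] [[0.242, 0.9703, 0.0011], [0.9703, -0.242, 0.0002], [0.0005, 0.001, -1.0]] [-24.1  44.7 -21.6  94.5  21.6  44.9 -69.4]
1888 0.02477408434321221 ((539.8295288085938, 352.5005187988281), (27.984642028808594, 24.349294662475586), 76.48522186279297)
tool shift [ 0.0028 -0.0027  0.0478] tool yaw 76.0 tilt [0.0011 0.0002]
```

apply_moves(
  series=[
    {"x":0.0028,"y":-0.0027,"z":0.025,"ax":0,"ay":0,"az":0,"gripper":0.65},
    {"x":0,"y":0,"z":0.0215,"ax":0,"ay":0,"az":0,"gripper":0.65},
    {"x":0,"y":0,"z":0,"ax":0,"ay":0,"az":0,"gripper":0.65},
    {"x":0,"y":0,"z":0,"ax":0,"ay":0,"az":0,"gripper":0},
    {"x":0,"y":0,"z":0,"ax":0,"ay":0,"az":0,"gripper":0},
  ],
)

```text
time: 12.95
tool_pos: [0.5401, 0.3535, 0.0152]
ee_rot: [[0.241, 0.97, 0.002], [0.97, -0.241, 0.001], [0.002, 0.002, -1.0]]
contact_force: [-0.1, -0.0, 0.7]
width: 0.0271
finger_force: 0.0
```

apply_moves(
  series=[
    {"x":0,"y":0,"z":0,"ax":0,"ay":0,"az":0,"gripper":0},
    {"x":0,"y":0,"z":0,"ax":0,"ay":0,"az":0,"gripper":0},
    {"x":0,"y":0,"z":0,"ax":0,"ay":0,"az":0,"gripper":0},
    {"x":0,"y":0,"z":0,"ax":0,"ay":0,"az":0,"gripper":0},
  ],
)

```text
time: 13.35
tool_pos: [0.5401, 0.3535, 0.0153]
ee_rot: [[0.241, 0.97, 0.002], [0.97, -0.241, 0.001], [0.002, 0.002, -1.0]]
contact_force: [-1.6, -1.7, 11.5]
width: 0.0237
finger_force: 34.1
```

apply_moves(
  series=[
    {"x":0,"y":0,"z":-0.02,"ax":0,"ay":0,"az":0,"gripper":0},
    {"x":0,"y":0,"z":-0.04,"ax":0,"ay":0,"az":-0.122,"gripper":0},
    {"x":0,"y":0,"z":-0.035,"ax":0,"ay":0,"az":-0.122,"gripper":0},
    {"x":-0.034,"y":-0.026,"z":0,"ax":0,"ay":0,"az":0,"gripper":0},
    {"x":-0.034,"y":-0.026,"z":0,"ax":0,"ay":0,"az":0,"gripper":0},
  ],
)

```text
time: 13.85
tool_pos: [0.4871, 0.285, 0.1101]
ee_rot: [[-0.001, 1.0, 0.003], [1.0, 0.001, 0.002], [0.002, 0.003, -1.0]]
contact_force: [1.0, -0.6, -0.3]
width: 0.0234
finger_force: 35.2
```

apply_moves(
  series=[
    {"x":-0.034,"y":-0.026,"z":0,"ax":0,"ay":0,"az":0,"gripper":0},
    {"x":-0.034,"y":-0.026,"z":0.01,"ax":0,"ay":0,"az":0,"gripper":0},
    {"x":0,"y":0,"z":0.02,"ax":0,"ay":0,"az":0,"gripper":0},
    {"x":0,"y":0,"z":0,"ax":0,"ay":0,"az":0,"gripper":0},
    {"x":0,"y":0,"z":0,"ax":0,"ay":0,"az":0,"gripper":0},
  ],
)

```text
time: 14.35
tool_pos: [0.4359, 0.218, 0.0791]
ee_rot: [[-0.001, 1.0, 0.001], [1.0, 0.001, 0.001], [0.001, 0.001, -1.0]]
contact_force: [0.5, 1.2, 0.3]
width: 0.0234
finger_force: 35.2
```

```bash
python3 w.py w12;python3 - <<'E'
from h import *;import pickle
s=manip.read_state();print(s["width"],s["finger_force"])
c,p,d=pickle.load(open("w12.pkl","rb"));X=cloud(c,d)
m=(abs(X[...,0]-s["tool_pos"][0])<.03)&(abs(X[...,1]-s["tool_pos"][1])<.03)&(X[...,2]>s["tool_pos"][2]+.006)&(X[...,2]<s["tool_pos"][2]+.014)&(d>0)
P=X[m];print(len(P),np.median(P[:,2]),cv2.minAreaRect((P[:,:2]*1000).astype(np.float32)))
rel([.436,.2165,.0263])
E
```

```text
14.4 [0.436  0.2182 0.0792] [[-0.0014, 1.0, 0.0014], [1.0, 0.0014, 0.0011], [0.0011, 0.0014, -1.0]] [-13.7  33.1 -26.1 118.   25.4  34.1 -57.4]
0.02288652292538038 35.19752740859985
3200 0.0886275293088253 ((437.94940185546875, 216.50413513183594), (50.27064514160156, 27.709871292114258), 0.28635174036026)
tool shift [-0.0018 -0.      0.0529] tool yaw 90.08 tilt [0.0014 0.0011]
```

View pics/w12.png

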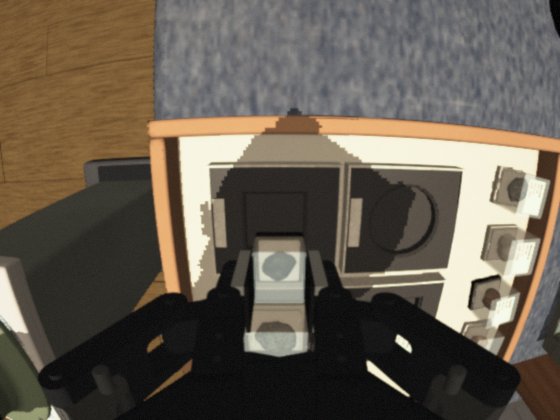

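The held small box lines up with its cut-out, whose far edge runs from (245,192) to (305,192). Lowering now.

apply_moves(
  series=[
    {"x":-0.001,"y":0,"z":0.02,"ax":0,"ay":0,"az":0,"gripper":0},
    {"x":0,"y":0,"z":0.02,"ax":0,"ay":0,"az":0,"gripper":0},
    {"x":0,"y":0,"z":0.0115,"ax":0,"ay":0,"az":0,"gripper":0},
    {"x":0,"y":0,"z":0,"ax":0,"ay":0,"az":0,"gripper":0},
    {"x":0,"y":0,"z":0,"ax":0,"ay":0,"az":0,"gripper":0},
  ],
)

```text
time: 14.9
tool_pos: [0.4354, 0.2168, 0.027]
ee_rot: [[-0.001, 1.0, 0.0], [1.0, 0.001, 0.0], [0.0, 0.0, -1.0]]
contact_force: [-0.1, 0.3, -0.0]
width: 0.0234
finger_force: 36.7
```

apply_moves(
  series=[
    {"x":0,"y":0,"z":0.001,"ax":0,"ay":0,"az":0,"gripper":0},
    {"x":0,"y":0,"z":0,"ax":0,"ay":0,"az":0,"gripper":0.6},
    {"x":0,"y":0,"z":0,"ax":0,"ay":0,"az":0,"gripper":0.6},
    {"x":0,"y":0,"z":0,"ax":0,"ay":0,"az":0,"gripper":0.6},
    {"x":0,"y":0,"z":0,"ax":0,"ay":0,"az":0,"gripper":0.6},
  ],
)

```text
time: 15.4
tool_pos: [0.4352, 0.2162, 0.0257]
ee_rot: [[-0.001, 1.0, 0.0], [1.0, 0.001, 0.0], [0.0, 0.0, -1.0]]
contact_force: [0.0, 0.4, -0.2]
width: 0.0514
finger_force: 0.0
```

apply_moves(
  series=[
    {"x":0,"y":0,"z":-0.02,"ax":0,"ay":0,"az":0,"gripper":0.6},
    {"x":0,"y":0,"z":-0.045,"ax":0,"ay":0,"az":0,"gripper":0.6},
    {"x":0,"y":0,"z":-0.045,"ax":0,"ay":0,"az":0,"gripper":0.6},
    {"x":-0.04,"y":0,"z":-0.02,"ax":0,"ay":0,"az":0,"gripper":0.7},
    {"x":-0.048,"y":0,"z":0,"ax":0,"ay":0,"az":0,"gripper":0.7},
  ],
)

```text
time: 15.9
tool_pos: [0.4364, 0.1289, 0.1583]
ee_rot: [[-0.004, 1.0, 0.005], [1.0, 0.004, 0.002], [0.002, 0.005, -1.0]]
contact_force: [1.8, -1.6, -1.6]
width: 0.0597
finger_force: 0.0
```

apply_moves(
  series=[
    {"x":-0.048,"y":-0.002,"z":0,"ax":0,"ay":0,"az":0,"gripper":0.7},
    {"x":-0.048,"y":-0.002,"z":0,"ax":0,"ay":0,"az":0,"gripper":0.7},
    {"x":-0.048,"y":-0.002,"z":0,"ax":0,"ay":0,"az":0,"gripper":0.7},
    {"x":-0.048,"y":-0.002,"z":0,"ax":0,"ay":0,"az":0,"gripper":0.7},
    {"x":-0.048,"y":-0.002,"z":0,"ax":0,"ay":0,"az":0,"gripper":0.7},
  ],
)

```text
time: 16.4
tool_pos: [0.425, -0.1139, 0.1558]
ee_rot: [[-0.001, 1.0, 0.0], [1.0, 0.001, -0.0], [-0.0, 0.0, -1.0]]
contact_force: [1.1, 0.8, -0.7]
width: 0.0598
finger_force: 0.0
```

apply_moves(
  series=[
    {"x":-0.048,"y":-0.002,"z":0,"ax":0,"ay":0,"az":0,"gripper":0.7},
    {"x":-0.048,"y":-0.002,"z":0,"ax":0,"ay":0,"az":0,"gripper":0.7},
    {"x":-0.048,"y":-0.002,"z":0,"ax":0,"ay":0,"az":0,"gripper":0.7},
    {"x":-0.048,"y":-0.002,"z":0,"ax":0,"ay":0,"az":0,"gripper":0.7},
    {"x":-0.048,"y":0,"z":0,"ax":0,"ay":0,"az":0,"gripper":0.7},
  ],
)

```text
time: 16.9
tool_pos: [0.4169, -0.354, 0.1557]
ee_rot: [[-0.001, 1.0, -0.0], [1.0, 0.001, -0.0], [-0.0, -0.0, -1.0]]
contact_force: [1.6, 0.3, -0.2]
width: 0.0596
finger_force: 0.0
```

apply_moves(
  series=[
    {"x":0,"y":0,"z":0,"ax":0,"ay":0,"az":0,"gripper":0.7},
    {"x":0,"y":0,"z":0,"ax":0,"ay":0,"az":0,"gripper":0.7},
  ],
)

```text
time: 17.1
tool_pos: [0.4172, -0.3525, 0.1553]
ee_rot: [[0.001, 1.0, -0.0], [1.0, -0.001, 0.001], [0.001, -0.0, -1.0]]
contact_force: [-0.9, 1.4, 0.5]
width: 0.0598
finger_force: 0.0
```

```bash
python3 w.py w13;python3 - <<'E'
from h import *;import pickle
c,p,d=pickle.load(open("w13.pkl","rb"));X=cloud(c,d)
for a,b in((.05,.06),(.035,.042),(.015,.035)):
    m=(abs(X[...,0]-.417)<.04)&(abs(X[...,1]+.311)<.04)&(X[...,2]>a)&(X[...,2]<b)&(d>0)
    P=X[m]
    if len(P)>5:print(a,len(P),P.min(0).round(4),P.max(0).round(4),cv2.minEnclosingCircle((P[:,:2]*1000).astype(np.float32)))
rel([.417,-.311,.014])
E
```

```text
17.15 [ 0.4175 -0.3514  0.1554] [[-0.0008, 1.0, -0.0002], [1.0, 0.0008, 0.0007], [0.0007, -0.0002, -1.0]] [ 52.1  30.  -24.8 106.9  16.7  46.8  18.7]
0.05 131 [ 0.4072 -0.312   0.05  ] [ 0.4155 -0.3006  0.0542] ((411.3154296875, -306.343017578125), 5.71319055557251)
0.035 129 [ 0.3984 -0.3196  0.0354] [ 0.4241 -0.2936  0.042 ] ((411.3331604003906, -306.571044921875), 13.223224639892578)
0.015 560 [ 0.3942 -0.3237  0.0153] [ 0.4284 -0.2892  0.0334] ((411.2385559082031, -306.5553283691406), 17.715530395507812)
tool shift [ 0.0403 -0.0005  0.1414] tool yaw 90.04 tilt [-0.0002  0.0007]
```

apply_moves(
  series=[
    {"x":0.0449,"y":-0.0062,"z":0.01,"ax":0,"ay":0,"az":0,"gripper":0.7},
    {"x":0,"y":0,"z":0.025,"ax":0,"ay":0,"az":0,"gripper":0.7},
    {"x":0,"y":0,"z":0.03,"ax":0,"ay":0,"az":0,"gripper":0.7},
    {"x":0,"y":0,"z":0,"ax":0,"ay":0,"az":0,"gripper":0.7},
    {"x":0,"y":0,"z":0,"ax":0,"ay":0,"az":0,"gripper":0.7},
  ],
)

```text
time: 17.65
tool_pos: [0.4117, -0.3061, 0.0912]
ee_rot: [[-0.002, 1.0, -0.0], [1.0, 0.002, 0.001], [0.001, -0.0, -1.0]]
contact_force: [-0.4, -0.4, 0.8]
width: 0.0598
finger_force: 0.0
```

```bash
python3 w.py w14;python3 - <<'E'
from h import *;import pickle
c,p,d=pickle.load(open("w14.pkl","rb"));X=cloud(c,d)
for a,b in((.05,.06),(.015,.035)):
    m=(abs(X[...,0]-.4113)<.024)&(abs(X[...,1]+.3065)<.024)&(X[...,2]>a)&(X[...,2]<b)&(d>0)
    P=X[m]
    if len(P)>5:print(a,len(P),P.min(0).round(4),P.max(0).round(4),cv2.minEnclosingCircle((P[:,:2]*1000).astype(np.float32)))
rel([.4113,-.3065,.0135])
E
```

```text
17.7 [ 0.4121 -0.3066  0.0917] [[-0.0019, 1.0, 0.0007], [1.0, 0.0019, -0.0003], [-0.0003, 0.0007, -1.0]] [ 47.   33.1 -22.7 114.   20.6  36.8  11. ]
0.05 231 [ 0.4065 -0.3122  0.0501] [ 0.4155 -0.3009  0.0544] ((410.68585205078125, -306.45953369140625), 5.96707010269165)
0.015 944 [ 0.3941 -0.3215  0.0151] [ 0.4285 -0.2887  0.035 ] ((411.155029296875, -306.5601806640625), 17.971391677856445)
tool shift [ 0.0001 -0.0008  0.0782] tool yaw 90.11 tilt [ 0.0007 -0.0003]
```

apply_moves(
  series=[
    {"x":0,"y":-0.001,"z":0.03,"ax":0,"ay":0,"az":0,"gripper":0.7},
    {"x":0,"y":0,"z":0.03,"ax":0,"ay":0,"az":0,"gripper":0.7},
    {"x":0,"y":0,"z":0.017,"ax":0,"ay":0,"az":0,"gripper":0.7},
    {"x":0,"y":0,"z":0,"ax":0,"ay":0,"az":0,"gripper":0.7},
    {"x":0,"y":0,"z":0,"ax":0,"ay":0,"az":0,"gripper":0},
  ],
)

```text
time: 18.2
tool_pos: [0.4111, -0.3072, 0.0149]
ee_rot: [[-0.001, 1.0, 0.001], [1.0, 0.001, -0.001], [-0.001, 0.001, -1.0]]
contact_force: [-0.1, 0.1, 0.2]
width: 0.0465
finger_force: 0.0
```

apply_moves(
  series=[
    {"x":0,"y":0,"z":0,"ax":0,"ay":0,"az":0,"gripper":0},
    {"x":0,"y":0,"z":0,"ax":0,"ay":0,"az":0,"gripper":0},
    {"x":0,"y":0,"z":0,"ax":0,"ay":0,"az":0,"gripper":0},
    {"x":0,"y":0,"z":0,"ax":0,"ay":0,"az":0,"gripper":0},
    {"x":0,"y":0,"z":0,"ax":0,"ay":0,"az":0,"gripper":0},
  ],
)

```text
time: 18.7
tool_pos: [0.4112, -0.3075, 0.0154]
ee_rot: [[-0.001, 1.0, 0.002], [1.0, 0.001, -0.001], [-0.001, 0.002, -1.0]]
contact_force: [-1.7, 0.4, 9.1]
width: 0.0335
finger_force: 33.8
```

apply_moves(
  series=[
    {"x":0,"y":0,"z":-0.01,"ax":0,"ay":0,"az":0,"gripper":0},
    {"x":0,"y":0,"z":-0.025,"ax":0,"ay":0,"az":0,"gripper":0},
    {"x":0,"y":0,"z":-0.045,"ax":0,"ay":0,"az":0,"gripper":0},
    {"x":0,"y":0,"z":-0.045,"ax":0,"ay":0,"az":0,"gripper":0},
    {"x":0,"y":0,"z":0,"ax":0,"ay":0,"az":0,"gripper":0},
  ],
)

```text
time: 19.2
tool_pos: [0.4126, -0.3084, 0.145]
ee_rot: [[-0.001, 1.0, 0.007], [1.0, 0.001, -0.005], [-0.005, 0.007, -1.0]]
contact_force: [0.5, -0.5, -1.9]
width: 0.0335
finger_force: 35.1
```

```bash
python3 w.py w15;python3 - <<'E'
from h import *;import pickle
s=manip.read_state();print(s["width"],s["finger_force"]);t=s["tool_pos"]
c,p,d=pickle.load(open("w15.pkl","rb"));X=cloud(c,d)-t
for a in np.arange(-.02,.045,.008):
    m=(abs(X[...,0])<.017)&(abs(X[...,1])<.028)&(X[...,2]>a)&(X[...,2]<a+.008)&(d>0)
    P=X[m]
    if len(P)>5:print(a.round(3),len(P),P.min(0).round(4),P.max(0).round(4))
E
```

```text
19.25 [ 0.4116 -0.3081  0.1425] [[-0.0003, 1.0, 0.0047], [1.0, 0.0004, -0.0038], [-0.0038, 0.0047, -1.0]] [ 49.4  28.5 -25.5 112.3  17.7  42.6  13.6]
0.033218550786337946 35.10393081000075
-0.02 14 [-0.0113  0.0102 -0.0132] [ 0.0133  0.0178 -0.012 ]
-0.012 302 [-0.0139  0.0054 -0.012 ] [ 0.0169  0.0185 -0.004 ]
-0.004 353 [-0.0137  0.0071 -0.004 ] [0.017  0.0186 0.004 ]
0.004 465 [-0.0169 -0.0124  0.004 ] [0.0169 0.0184 0.012 ]
0.012 1542 [-0.0169 -0.0122  0.012 ] [0.017  0.0185 0.02  ]
0.02 820 [-0.0169 -0.0127  0.02  ] [0.0161 0.0141 0.028 ]
0.028 2113 [-0.017  -0.0125  0.028 ] [0.0152 0.0133 0.036 ]
0.036 964 [-0.017  -0.0126  0.036 ] [0.0078 0.0103 0.044 ]
0.044 83 [-0.017  -0.0083  0.0442] [-0.0152  0.0113  0.0517]
```

apply_moves(
  series=[
    {"x":0.035,"y":0.006,"z":0,"ax":0,"ay":0,"az":0,"gripper":0},
    {"x":0.0475,"y":0.0105,"z":0,"ax":0,"ay":0,"az":0,"gripper":0},
    {"x":0.0475,"y":0.0105,"z":0,"ax":0,"ay":0,"az":0,"gripper":0},
    {"x":0.0475,"y":0.0105,"z":0,"ax":0,"ay":0,"az":0,"gripper":0},
    {"x":0.0475,"y":0.0105,"z":0,"ax":0,"ay":0,"az":0,"gripper":0},
  ],
)

```text
time: 19.75
tool_pos: [0.458, -0.0801, 0.1389]
ee_rot: [[-0.001, 1.0, -0.0], [1.0, 0.001, -0.0], [-0.0, -0.0, -1.0]]
contact_force: [0.9, -1.2, -0.8]
width: 0.0333
finger_force: 35.1
```

apply_moves(
  series=[
    {"x":0.0475,"y":0.0105,"z":0,"ax":0,"ay":0,"az":0,"gripper":0},
    {"x":0.0475,"y":0.0105,"z":0,"ax":0,"ay":0,"az":0,"gripper":0},
    {"x":0.0475,"y":0.0105,"z":0,"ax":0,"ay":0,"az":0,"gripper":0},
    {"x":0.0475,"y":0.0105,"z":0,"ax":0,"ay":0,"az":0,"gripper":0},
    {"x":0.0475,"y":0.0105,"z":0,"ax":0,"ay":0,"az":0,"gripper":0},
  ],
)

```text
time: 20.25
tool_pos: [0.5103, 0.1575, 0.1388]
ee_rot: [[-0.001, 1.0, -0.0], [1.0, 0.001, -0.0], [-0.0, -0.0, -1.0]]
contact_force: [0.8, -0.6, -1.0]
width: 0.033
finger_force: 35.1
```

apply_moves(
  series=[
    {"x":0.045,"y":0.0105,"z":0,"ax":0,"ay":0,"az":0,"gripper":0},
    {"x":0.016,"y":0.002,"z":0.02,"ax":0,"ay":0,"az":0,"gripper":0},
    {"x":0,"y":0,"z":0.035,"ax":0,"ay":0,"az":0,"gripper":0},
    {"x":0,"y":0,"z":0,"ax":0,"ay":0,"az":0,"gripper":0},
    {"x":0,"y":0,"z":0,"ax":0,"ay":0,"az":0,"gripper":0},
  ],
)

```text
time: 20.75
tool_pos: [0.5226, 0.2162, 0.084]
ee_rot: [[-0.001, 1.0, -0.001], [1.0, 0.001, -0.001], [-0.001, -0.001, -1.0]]
contact_force: [0.7, -1.4, 0.1]
width: 0.0332
finger_force: 35.1
```

```bash
python3 w.py w16;python3 - <<'E'
from h import *;import pickle
s=manip.read_state();print(s["width"],s["finger_force"]);t=s["tool_pos"]
c,p,d=pickle.load(open("w16.pkl","rb"));X=cloud(c,d)
print("far round edge px",fproj(c,[.525,.242,.02]).round(1),"small box etc px")
q=X-t
m=(abs(q[...,0])<.012)&(abs(q[...,1])<.028)&(q[...,2]>-.01)&(q[...,2]<.01)&(d>0);print("front y",q[m][:,1].max() if m.any() else None)
rel([.525,.217,.0264])
E
```

```text
20.8 [0.5232 0.2163 0.0848] [[-0.0004, 1.0, 0.0004], [1.0, 0.0004, 0.0], [0.0, 0.0004, -1.0]] [-10.6  37.7 -25.2 106.3  23.4  41.1 -49. ]
0.03329665860507212 35.09740107692778
far round edge px [279.7 185.2] small box etc px
front y 0.01872872253881236
tool shift [0.0007 0.0018 0.0584] tool yaw 90.02 tilt [0.0004 0.    ]
```

apply_moves(
  series=[
    {"x":0.0005,"y":0.0018,"z":0.02,"ax":0,"ay":0,"az":0,"gripper":0},
    {"x":0,"y":0,"z":0.02,"ax":0,"ay":0,"az":0,"gripper":0},
    {"x":0,"y":0,"z":0.0165,"ax":0,"ay":0,"az":0,"gripper":0},
    {"x":0,"y":0,"z":0,"ax":0,"ay":0,"az":0,"gripper":0},
    {"x":0,"y":0,"z":0,"ax":0,"ay":0,"az":0,"gripper":0},
  ],
)

```text
time: 21.3
tool_pos: [0.525, 0.2171, 0.0279]
ee_rot: [[-0.001, 1.0, 0.0], [1.0, 0.001, 0.0], [0.0, 0.0, -1.0]]
contact_force: [0.3, -0.2, -0.1]
width: 0.033
finger_force: 36.5
```

apply_moves(
  series=[
    {"x":0,"y":0,"z":0.0015,"ax":0,"ay":0,"az":0,"gripper":0},
    {"x":0,"y":0,"z":0,"ax":0,"ay":0,"az":0,"gripper":0.7},
    {"x":0,"y":0,"z":0,"ax":0,"ay":0,"az":0,"gripper":0.7},
    {"x":0,"y":0,"z":0,"ax":0,"ay":0,"az":0,"gripper":0.7},
    {"x":0,"y":0,"z":0,"ax":0,"ay":0,"az":0,"gripper":0.7},
  ],
)

```text
time: 21.8
tool_pos: [0.5248, 0.2172, 0.0257]
ee_rot: [[-0.001, 1.0, 0.0], [1.0, 0.001, 0.0], [0.0, 0.0, -1.0]]
contact_force: [-0.3, -0.5, 1.2]
width: 0.0598
finger_force: 0.0
```

apply_moves(
  series=[
    {"x":0,"y":0,"z":-0.02,"ax":0,"ay":0,"az":0,"gripper":0.7},
    {"x":0,"y":0,"z":-0.045,"ax":0,"ay":0,"az":0,"gripper":0.7},
    {"x":0,"y":0,"z":-0.045,"ax":0,"ay":0,"az":0,"gripper":0.7},
    {"x":-0.03,"y":-0.03,"z":-0.02,"ax":0,"ay":0,"az":0,"gripper":0.7},
    {"x":-0.04,"y":-0.025,"z":0,"ax":0,"ay":0,"az":0,"gripper":0.7},
  ],
)

```text
time: 22.3
tool_pos: [0.4699, 0.1483, 0.1581]
ee_rot: [[-0.003, 1.0, 0.004], [1.0, 0.003, 0.002], [0.002, 0.004, -1.0]]
contact_force: [1.3, -0.9, -0.9]
width: 0.06
finger_force: 0.0
```

apply_moves(
  series=[
    {"x":-0.04,"y":0,"z":0,"ax":0,"ay":0,"az":0,"gripper":0.7},
    {"x":-0.045,"y":0,"z":0,"ax":0,"ay":0,"az":0,"gripper":0.7},
    {"x":-0.03,"y":0,"z":-0.01,"ax":0,"ay":0,"az":0,"gripper":0.7},
    {"x":0,"y":0,"z":0,"ax":0,"ay":0,"az":0,"gripper":0.7},
    {"x":0,"y":0,"z":0,"ax":0,"ay":0,"az":0,"gripper":0.7},
  ],
)

```text
time: 22.8
tool_pos: [0.4701, 0.0317, 0.1659]
ee_rot: [[0.0, 1.0, 0.001], [1.0, -0.0, 0.0], [0.0, 0.001, -1.0]]
contact_force: [-1.0, 0.2, -0.5]
width: 0.0597
finger_force: 0.0
```

```bash
python3 w.py w17;python3 - <<'E'
from h import *;import pickle
c,p,d=pickle.load(open("w17.pkl","rb"));X=cloud(c,d)
for n,x,y,a,b in(("large",.436,.131,.043,.055),("med",.525,.132,.042,.055),("small",.436,.2165,.031,.042),("vial",.525,.217,.028,.046),("stop",.525,.217,.055,.075)):
    m=(abs(X[...,0]-x)<.032)&(abs(X[...,1]-y)<.032)&(X[...,2]>a)&(X[...,2]<b)&(d>0);P=X[m]
    if len(P)<10: print(n,len(P));continue
    r=cv2.minAreaRect((P[:,:2]*1000).astype(np.float32));print(n,len(P),"z",np.round(np.percentile(P[:,2],[5,50,95]),4),np.round(r[0],1),np.round(r[1],1),round(r[2],1))
p2,_=manip.snapshot("scene");s=cv2.resize(p2[195:345,120:410],None,fx=2.7,fy=2.7,interpolation=2)
cv2.imwrite("pics/fin.png",s)
E
```

```text
22.85 [0.47   0.0326 0.1657] [[-0.0012, 1.0, 0.0003], [1.0, 0.0012, 0.0003], [0.0003, 0.0003, -1.0]] [ 12.   23.6 -29.3 116.9  16.5  43.5 -27.3]
large 3019 z [0.0464 0.0477 0.0489] [435.2 130. ] [44.8 44.4] 89.9
med 1641 z [0.0455 0.0469 0.0481] [525.5 130.8] [33.4 34. ] 88.4
small 134 z [0.0316 0.0352 0.0369] [437.6 202.2] [ 3.7 24.6] 86.5
vial 200 z [0.0287 0.0368 0.0399] [528.5 203.4] [28.3  7.2] 5.1
stop 0
```

View pics/w17.png

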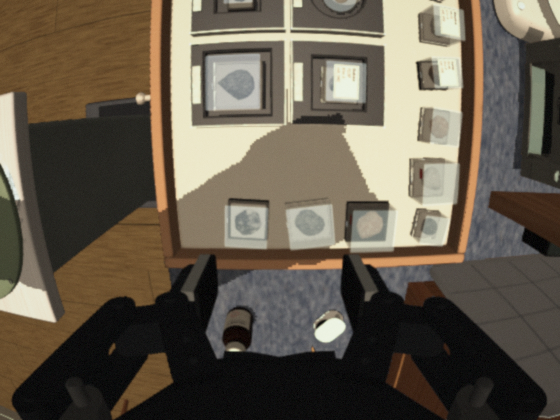

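The large and medium boxes sit down and centred in their cut-outs at (238,85) and (345,85). The small box and vial are at the edge of the picture, so I'll step back and check those two by depth alone.

apply_moves(
  series=[
    {"x":0.045,"y":0,"z":-0.01,"ax":0,"ay":0,"az":0,"gripper":0.7},
    {"x":0.045,"y":0,"z":-0.01,"ax":0,"ay":0,"az":0,"gripper":0.7},
    {"x":0.02,"y":0,"z":0,"ax":0,"ay":0,"az":0,"gripper":0.7},
    {"x":0,"y":0,"z":0,"ax":0,"ay":0,"az":0,"gripper":0.7},
    {"x":0,"y":0,"z":0,"ax":0,"ay":0,"az":0,"gripper":0.7},
  ],
)

```text
time: 23.4
tool_pos: [0.4693, 0.1428, 0.1852]
ee_rot: [[-0.003, 1.0, -0.001], [1.0, 0.003, -0.0], [-0.0, -0.001, -1.0]]
contact_force: [-0.0, -0.6, 0.4]
width: 0.0599
finger_force: 0.0
```

```bash
python3 w.py w18;python3 - <<'E'
from h import *;import pickle
c,p,d=pickle.load(open("w18.pkl","rb"));X=cloud(c,d)
for n,x,y,a,b in(("large",.436,.131,.043,.055),("med",.525,.132,.042,.055),("small",.436,.2165,.031,.042),("vial",.525,.217,.024,.05),("stop",.525,.217,.055,.075)):
    m=(abs(X[...,0]-x)<.032)&(abs(X[...,1]-y)<.032)&(X[...,2]>a)&(X[...,2]<b)&(d>0);P=X[m]
    if len(P)<10: print(n,len(P));continue
    r=cv2.minAreaRect((P[:,:2]*1000).astype(np.float32));print(n,len(P),"z",np.round(np.percentile(P[:,2],[5,50,95]),4),np.round(r[0],1),np.round(r[1],1),round(r[2],1))
# lookalikes via scene/top, before vs after
t,_=manip.snapshot("top");t0=np.load("top0.npz")["p"]
df=np.abs(t.astype(int)-t0).max(2)
for n,u,v in(("card",306,222),("bottle",277,228)):print(n,"changed px",(df[v-9:v+9,u-9:u+9]>40).sum())
E
```

```text
23.45 [0.4695 0.142  0.1852] [[-0.0017, 1.0, -0.0008], [1.0, 0.0017, -0.0004], [-0.0004, -0.0008, -1.0]] [  0.3  23.7 -30.9 113.1  16.3  47.5 -39.4]
large 2346 z [0.0465 0.0478 0.0489] [434.8 130.4] [44.  45.3] 0.2
med 1305 z [0.0455 0.047  0.0481] [525.4 130.8] [33.9 33.6] 88.7
small 818 z [0.0345 0.0356 0.0368] [437.8 214.5] [27.  24.4] 89.7
vial 585 z [0.0304 0.0394 0.0481] [527.1 218.2] [34.8 34.9] 84.6
stop 204 z [0.0551 0.0621 0.0644] [527.5 217.4] [23.  20.9] 57.7
card changed px 0
bottle changed px 1
```

All four stand upright, fully down and within about 3 mm of centre, and the card tray and brown bottle haven't moved.

```bash
python3 -c "
from workcell import manip
print(manip.sign_off())"
```

```text
the job is handed in; nothing more can be done
None
```

The three boxes and the vial are each upright and fully down in their matching cut-outs, the card tray and brown bottle were not moved, and the job was handed in at about 24 s; no verdict came back.

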